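# Empty the parts cleaner's spin cup and seat it on its keyed drive

## Task

Take the spin cup out of its stand, tip all five brass spacers out of it into the dark tray, and bring the cup upright again. Then put its keyed spigot into the hub of the spin drive, turning the cup until the key slips into the keyway, and keep pushing down against the ejector spring until the cup's underside is flush on the hub; finish while still holding it pressed fully home. Leave the other things on the bench where they are.

Things in the scene. Friction and masses are not known exactly. Their poses are not given: they have to be found in the camera images.
- cup: Round open aluminium spin cup, outside diameter 60, height 62, wall 3.5, floor 5 thick, mass 130 to 200 g. Origin: centre of its underside (flat shoulder round the spigot); z points up out of the mouth, +x to the key, marked by a red stripe up the outside. Polished inside: the spacers slide out once it is tipped some 20 to 30 degrees past level.
- cup_rim (a point): Centre of the cup's mouth, at rim height, 62 above its underside; axes as the cup's.
- spigot_tip (a point): Centre of the lower end of the steel spigot under the cup, 26 below the underside; axes as the cup's. Spigot diameter 20, its last 4 tapering to 12. A brass key 6 wide stands out 5 from it on the +x side (to 15 from the axis), from the underside 16 down, so the lowest 10 of the spigot is a plain pilot without key.
- stand: Fixed grey block 90 x 90 x 35 high with a hole of diameter 36, through which the spigot hangs free; the cup's underside rests on its top. Origin: centre of its underside, on the table.
- tray: Fixed dark open tray, outside 220 (its x) x 170 (its y) x 40 high, walls and floor 4 thick. Origin: centre of its underside, on the table.
- drive: Fixed spin drive: teal housing 140 x 140, top 70 above the table, with a steel hub standing on it. The hub is braked (it does not turn in use) and has stopped at a random angle: its keyway, marked by a red stripe on the hub, points within 0.6 rad either side of the drive's +x. That angle is not among the readings: see it or feel for it. Origin: centre of its underside.
- hub_face (a point): Centre of the hub's top face (48 across, 104 above the table); axes of the drive, z up. Bore diameter 22 for the spigot, one keyway 9 wide, open at the face, to 18 from the axis. With the pilot in the bore the key rides on the face, cup underside 16 above it; with the key over the keyway (within about 0.1 rad) the cup can go down. Home: underside flush on this face.
- ejector (a joint): White spring ejector at the bottom of the bore, travel in m: 0 is up (its top 20 below the hub face), 0.006 when the cup is fully home. The spigot's tip meets it when the cup's underside is 6 above the face; it pushes back with about 4 N there and 8.5 N when home, and lifts a cup that is let go.
- spacer0: One of five brass hex spacers lying in the cup, 12 across flats, 14 long, 12 g. Origin: centre of one end face, z along its length.
- spacer1: One of five brass hex spacers lying in the cup, 12 across flats, 14 long, 12 g. Origin: centre of one end face, z along its length.
- spacer2: One of five brass hex spacers lying in the cup, 12 across flats, 14 long, 12 g. Origin: centre of one end face, z along its length.
- spacer3: One of five brass hex spacers lying in the cup, 12 across flats, 14 long, 12 g. Origin: centre of one end face, z along its length.
- spacer4: One of five brass hex spacers lying in the cup, 12 across flats, 14 long, 12 g. Origin: centre of one end face, z along its length.
- meter: Bystander: blue multimeter lying flat, 150 x 76 x 34. Origin: centre of its underside.
- flux: Bystander: amber jar with yellow cap, diameter 44, 75 high. Origin: centre of its underside.
- solvent: Bystander: clear bottle with white cap, diameter 48, 120 high. Origin: centre of its underside.
- blower: Bystander: green dust blower bulb standing upright, diameter 60, 95 high. Origin: centre of its underside.
- driver: Bystander: screwdriver with orange handle lying along its x, 170 long. Origin: under its middle.
- brush: Bystander: black brush lying along its x, 160 long. Origin: under its middle.
- handset: Bystander: opened handset frame lying flat, 150 x 74 x 9. Origin: centre of its underside.
Things that resemble listed ones, but are neither listed nor needed, are in the scene too. Leave any blue or pink look-alike of the cup alone.

How it is judged:
By the outcome, as a careful person would: the job done as asked, in the order asked, and still so for the second after the job is handed in, while the arm keeps its last pose, push and grip.
It also fails if it takes over 64 s, if anything falls off the work surface, if the arm or the gripper's body presses on something with over 40 N, if the wrist force passes 120 N, or if a joint passes its speed limit or range.

## Robot

A 7-joint arm with a two-finger parallel gripper is mounted at the origin on the work surface. World frame = base frame: x ahead of the robot, y to its left, z up, the work surface at z = 0. Lengths are in m, angles in rad, forces in N, time in s.
With the tool pointing down it reaches from about 0.375 to 0.925 m from the base axis. Payload 3.1 kg.
Tool frame: the origin (TCP) lies at the very end of the fingers, on their centre line; the grasp point (between the pads) lies 19 mm behind it; y points along the fingers, z is the direction in which the jaws open and shut, and the axes are right-handed (so a half turn about y gives the same grasp; the last joint's range is limited). The gripper opens to 85 mm and grips with 20 to 120 N. Pads are 22 mm wide; open, the fingers measure 114 mm over their backs; the gripper's body (76 mm by 85 mm) begins 54 mm behind the grasp point. The pads swing forward as they close: fully open they stand 13 mm farther back than shut.
Start: joints at [-1.308, 0.383, 0.044, 1.598, -0.018, 1.161, -0.05], TCP at [0.229, 0.608, 0.231] pointing down, gripper open.
Joint ranges: [-2.61, 2.61], [-0.41, 2.15], [-1.48, 1.57], [0, 2.5], [-1.57, 4.71], [0.05, 1.97], [-2.85, 2.85]. Speed limits (rad/s): [2.79, 2.79, 3.14, 3.14, 3.14, 3.14, 3.14].

## Interface

Orientations are given as a 3x3 rotation matrix whose columns are the frame's x, y, z axes.
In Python, from cell import * gives the robot as it stands.
- The arm moves only by the tool move_arm, never from a script. Its argument "series" is a list of rows, each an object with "xyz": the shift along the tool's x, y, z in cm, a list of three; "delta_rot": the turn, a rotation vector about the tool's x, y, z in degrees, a list of three. In form: [{"xyz": [dx, dy, dz], "delta_rot": [wx, wy, wz]}, ...]. A call has 1 to 8 rows; each row shifts and turns the pose as measured when the row begins, along the tool's axes as they then stand; what a row does not reach is not made up. A row lasts 1/10 s, in which the tool goes at most 50 mm and 8.59 degrees, less where a joint would pass 70% of its speed; a pose out of reach is approached as far as the arm can. A call is refused whole if a number of a shift passes 5 or a number of a turn 8.59, either way. A call with a gripper value outside its range is refused whole. "grip" is the closure, from 0 (fully open) to 1 (shut), set as the call begins (left out, the last holds). The fingers move at their own pace and stop on an object; the grip force is fixed at half the most. Time passes only in rows, so rows that do not move let the fingers close. It gives the time, the measured TCP pose, the force and the opening at its end, in the units of the state.
- sense(): the state, without advancing time (a new reading comes with each control period).
- capture(name): name is "side" or "top" or "wrist"; returns a dict with "frame" (400x640x3 uint8, blue, green, red), "range_z" (400x640 float32, m along the optical axis (not along the pixel's ray), 0 where there is no reading), "vertical_fov" (degrees; the focal length in pixels is half the picture's height over the tangent of half this angle, whatever the lens; pixels are square), "cx", "cy" (the principal point, pixels), "T" (4x4, takes a point from camera to world coordinates). Camera axes: x right, y down, z forward; pixel columns grow to the right and rows downward; lengths in m; the calibration is good to about 2 mm. A picture is of the moment at which its call begins.
- job_done(): hands the job in, once; it reports no verdict.
The state is a dict: "time_s": time; "q": joint angles; "joint_vel": joint speeds; "effort": joint torques, N m; "tcp_pos": TCP position; "orientation": TCP orientation; "ft_force": force on the tool from outside, world axes, zero at the start; "ft_torque": the same for the moment, N m; "width": opening from 0.0 (shut) to 1.0 (fully open).
Only numpy, scipy, OpenCV 4.12 (cv2) and the standard library are available. Lean on these libraries where they do the work, as an engineer would, in place of code of your own. Each camera call takes 0.05 s, during which the arm holds its last target.

## Working session

There is one attempt and no reset: what is moved stays moved. The work goes in short steps, Python scripts to look and compute and a tool call to move; the robot and the scene stay as the last step left them, time stands still between calls to the robot, and variables do not carry over. Pictures are saved under pics/ and viewed, and the job is handed in when it is done.

Besides the shell and the picture viewer there is one more tool, called after ">>>" in YAML: its name, and indented under it one key for each argument. move_arm: Moves the arm, as the interface text tells. Its arguments: {"type":"object","properties":{"series":{"type":"array"},"grip":{"type":"number"}},"required":["series"]}

```bash
ls; mkdir -p pics
python3 - <<'E'
from cell import *
import cv2,numpy as np
s=sense()
for k in s: print(k,np.round(s[k],4).tolist())
for n in ["side","top","wrist"]:
    c=capture(n); cv2.imwrite(f"pics/{n}0.png",c["frame"]); np.savez(f"{n}0.npz",**c)
    print(n,c["vertical_fov"],c["cx"],c["cy"],np.round(c["T"],3).tolist())
E
```

```text
pics
time_s 0.0
q [-1.3078, 0.3839, 0.0439, 1.5995, -0.0179, 1.1612, -0.0499]
joint_vel [-0.0002, 0.0003, 0.0007, -0.0012, 0.0006, -0.002, -0.0008]
effort [-0.0002, -43.3469, 1.0246, -24.951, 0.0106, 0.0116, 0.0]
tcp_pos [0.2292, 0.6073, 0.2299]
orientation [[0.9356, -0.0008, 0.353], [-0.353, -0.0025, 0.9356], [0.0002, -1.0, -0.0026]]
ft_force [-0.574, -0.295, -0.5842]
ft_torque [0.0196, 0.0486, -0.0191]
width 1.0003
side 47.75125735889654 318.94987719660384 202.3775229483501 [[0.688, -0.54, 0.485, -0.149], [-0.726, -0.508, 0.464, -0.656], [-0.004, -0.671, -0.741, 1.163], [0.0, 0.0, 0.0, 1.0]]
top 51.06447622361499 324.0687391265691 199.41713326333735 [[-0.001, -0.985, 0.172, 0.353], [-1.0, -0.001, -0.009, 0.004], [0.009, -0.172, -0.985, 1.302], [0.0, 0.0, 0.0, 1.0]]
wrist 65.46661359098186 323.4885943576271 199.2603556639988 [[0.352, 0.896, 0.27, 0.162], [0.936, -0.336, -0.104, 0.634], [-0.003, 0.289, -0.957, 0.372], [0.0, 0.0, 0.0, 1.0]]
```

View pics/side0.png

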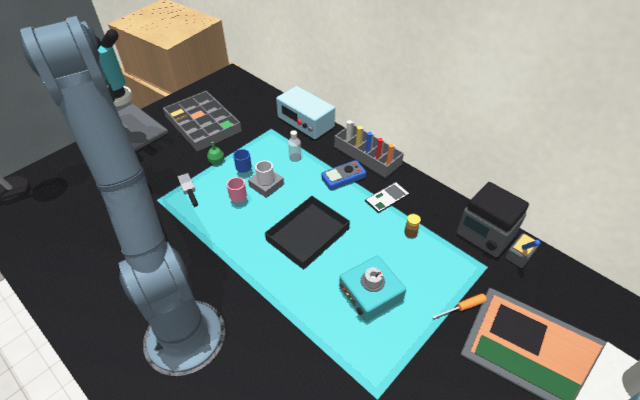

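View pics/top0.png

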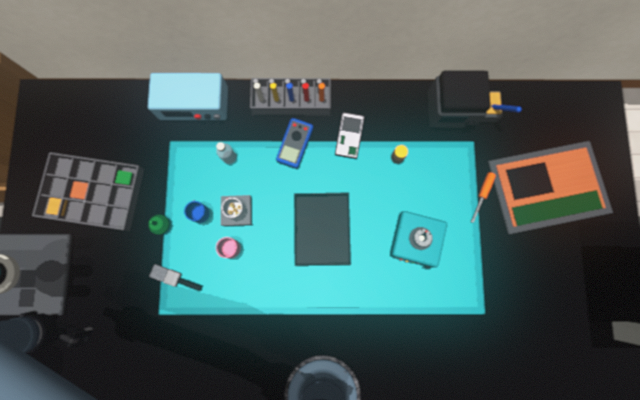

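View pics/wrist0.png

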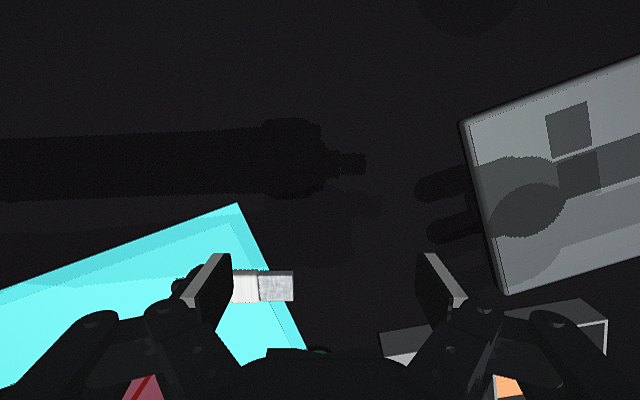

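The side view shows three cups: blue (242,160), pink (237,190), and bare aluminium on the grey block (264,172). The third one fits the description (aluminium, in the stand, spacers inside). I'll confirm it and the hub in enlarged crops.

```bash
cat > h.py <<'E'
import numpy as np,cv2
def load(n): return dict(np.load(n))
def K(c):
    f=200/np.tan(np.radians(float(c["vertical_fov"]))/2); return f,float(c["cx"]),float(c["cy"])
def pts(c):
    f,cx,cy=K(c); z=c["range_z"]; v,u=np.mgrid[0:400,0:640]
    P=np.stack([(u-cx)/f*z,(v-cy)/f*z,z],-1); return P@c["T"][:3,:3].T+c["T"][:3,3]
def ray(c,u,v,h):
    f,cx,cy=K(c); d=c["T"][:3,:3]@np.array([(u-cx)/f,(v-cy)/f,1]); o=c["T"][:3,3]
    return o+d*(h-o[2])/d[2]
def proj(c,p):
    f,cx,cy=K(c); q=c["T"][:3,:3].T@(np.array(p)-c["T"][:3,3]); return q[0]/q[2]*f+cx,q[1]/q[2]*f+cy
E
python3 - <<'E'
from h import *
t=load("top0.npz"); s=load("side0.npz")
def crop(c,x,y,w,h,k): return cv2.resize(c["frame"][y:y+h,x:x+w],None,fx=k,fy=k,interpolation=cv2.INTER_CUBIC)
a=crop(t,180,180,80,80,5);b=crop(t,382,200,80,80,5)
d=crop(s,225,140,80,80,5);e=crop(s,333,250,80,80,5)
im=np.vstack([np.hstack([a,b]),np.hstack([d,e])]);im=cv2.resize(im,(600,600)); cv2.imwrite("pics/crops.png",im)
P=pts(t);Q=pts(s)
for nm,c,PP,u,v in [("cuprim t",t,P,234,200),("stand",t,P,247,220),("table",t,P,270,270),("hub",t,P,432,238),("house",t,P,400,250),("trayfloor",t,P,322,230),("hub s",s,Q,373,272),("cup s",s,Q,265,180)]:
    print(nm,PP[v,u].round(3))
E
```

```text
cuprim t [0.566 0.262 0.067]
stand [0.51  0.227 0.035]
table [0.36  0.157 0.01 ]
hub [ 0.452 -0.324  0.074]
house [ 0.417 -0.23   0.07 ]
trayfloor [ 0.482 -0.002  0.009]
hub s [ 0.46  -0.28   0.101]
cup s [0.518 0.238 0.064]
```

View pics/crops.png

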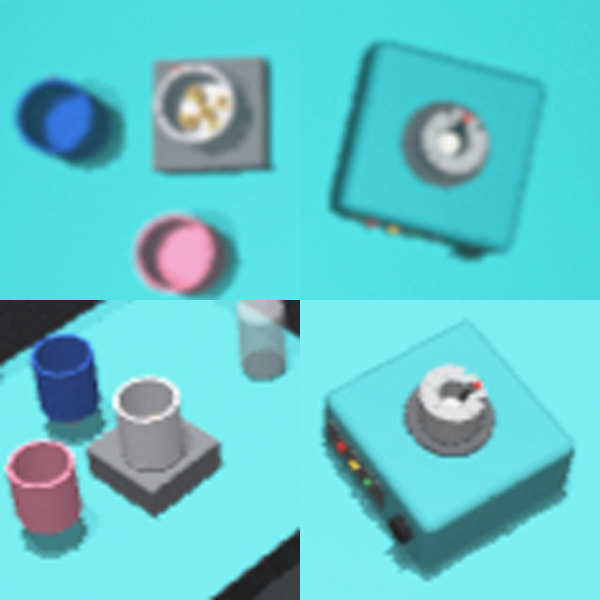

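Run:
```python
from h import *
t=load("top0.npz"); s=load("side0.npz")
for n,c in (("top",t),("side",s)):
    P=pts(c); hsv=cv2.cvtColor(c["frame"],cv2.COLOR_BGR2HSV)
    H=P[...,2]; g=(hsv[...,1]<60)
    def reg(name,m):
        p=P[m]; print(n,name,m.sum(),"mean",p.mean(0).round(4),"mid",((np.percentile(p,2,0)+np.percentile(p,98,0))/2).round(4),"ext",(np.percentile(p,98,0)-np.percentile(p,2,0)).round(3))
    box=lambda x0,x1,y0,y1,z0,z1:(P[...,0]>x0)&(P[...,0]<x1)&(P[...,1]>y0)&(P[...,1]<y1)&(H>z0)&(H<z1)
    reg("cuprim",box(.46,.62,.17,.32,.088,.106)&g)
    reg("hubface",box(.38,.55,-.4,-.2,.095,.115))
    reg("house",box(.3,.6,-.45,-.15,.06,.08))
    reg("standtop",box(.42,.62,.12,.33,.028,.045)&g)
    reg("pink rim",box(.38,.55,.15,.35,.045,.09)&(hsv[...,1]>80)&((hsv[...,0]>160)|(hsv[...,0]<8)))
    reg("blue rim",box(.45,.65,.25,.45,.045,.09)&(hsv[...,0]>105)&(hsv[...,0]<130)&(hsv[...,1]>120))
    reg("traytop",box(.3,.65,-.2,.2,.033,.05)&(hsv[...,2]<90))
    m=box(.3,.6,-.45,-.15,.06,.08).astype(np.uint8)
    p=P[m>0][:,:2].astype(np.float32); r=cv2.minAreaRect(p); print("house rect",r)
    m=box(.3,.65,-.2,.2,.033,.05)&(hsv[...,2]<90); r=cv2.minAreaRect(P[m][:,:2].astype(np.float32)); print("tray rect",r)
    m=box(.42,.62,.12,.33,.028,.045)&g; r=cv2.minAreaRect(P[m][:,:2].astype(np.float32)); print("stand rect",r)
    red=box(.38,.55,-.4,-.2,.085,.115)&(hsv[...,1]>110)&((hsv[...,0]>172)|(hsv[...,0]<8)); print("red px",np.argwhere(red).tolist()); 
    if red.any(): 
        for v,u in np.argwhere(red): print(ray(c,u,v,.104).round(4),end=" ")
    print()
    # hub face circle by ray casting: edge fit
    m=box(.38,.55,-.4,-.2,.098,.112).astype(np.uint8)
    cs,_=cv2.findContours(m,cv2.RETR_EXTERNAL,cv2.CHAIN_APPROX_NONE); k=max(cs,key=cv2.contourArea)
    q=np.array([ray(c,u,v,.104)[:2] for u,v in k[:,0].astype(float)]); print("hub circ",cv2.minEnclosingCircle(q.astype(np.float32)), cv2.fitEllipse((q*1e4).astype(np.float32)))
```

```text
top cuprim 102 mean [0.5404 0.2609 0.0964] mid [0.5391 0.2602 0.0956] ext [0.056 0.057 0.013]
top hubface 186 mean [ 0.4508 -0.2897  0.1044] mid [ 0.4513 -0.2903  0.1028] ext [0.043 0.046 0.014]
top house 1979 mean [ 0.4505 -0.2883  0.0711] mid [ 0.4515 -0.2897  0.0707] ext [0.144 0.144 0.014]
top standtop 517 mean [0.5358 0.2577 0.0367] mid [0.5407 0.2621 0.0374] ext [0.086 0.088 0.013]
top pink rim 28 mean [0.4195 0.2585 0.0826] mid [0.4252 0.2677 0.0684] ext [0.052 0.042 0.043]
top blue rim 36 mean [0.5239 0.3577 0.0858] mid [0.5308 0.3622 0.0784] ext [0.056 0.037 0.023]
top traytop 59 mean [0.5545 0.0388 0.0389] mid [0.4841 0.0203 0.0389] ext [0.213 0.122 0.01 ]
house rect ((0.45195505023002625, -0.2911512851715088), (0.1404290497303009, 0.14061510562896729), 75.22247314453125)
tray rect ((0.4841184616088867, 0.012037940323352814), (0.21341121196746826, 0.138111874461174), 0.09559227526187897)
stand rect ((0.5076495409011841, 0.26202458143234253), (0.15482604503631592, 0.090262770652771), 1.0518933534622192)
red px []

hub circ ((0.4519578218460083, -0.28980737924575806), 0.02512
[... 710 characters left out ...]
raytop 402 mean [ 0.4736 -0.0116  0.0387] mid [0.4823 0.001  0.0393] ext [0.22  0.172 0.012]
house rect ((0.449787437915802, -0.28662651777267456), (0.1428583562374115, 0.14030028879642487), 74.7104721069336)
tray rect ((0.4822525978088379, 0.001062050461769104), (0.22208301723003387, 0.17129449546337128), 1.1224212646484375)
stand rect ((0.5054322481155396, 0.2671089768409729), (0.092770054936409, 0.16217012703418732), 88.88887786865234)
red px [[272, 379], [272, 380]]
[ 0.4693 -0.2936  0.104 ] [ 0.4712 -0.2956  0.104 ] 
hub circ ((0.4490722119808197, -0.2863345444202423), 0.026417424902319908) ((4487.22216796875, -2873.6474609375), (457.9130554199219, 500.3092041015625), 135.3837432861328)
```

Crops confirm that the bare aluminium cup at world (0.539, 0.262), with brass pieces inside and sitting on the grey block, is the one. The blue and pink cups are decoys. The stripe faces away from both fixed cameras, so I'll move the wrist camera to find it.

>>> move_arm:
  series:
    - {"xyz": [3,-1,0],"delta_rot": [0,0,0]}
    - {"xyz": [5,-1,0],"delta_rot": [0,0,0]}
    - {"xyz": [5,-1,0],"delta_rot": [0,0,0]}
    - {"xyz": [5,-1,0],"delta_rot": [0,0,0]}
    - {"xyz": [5,-1,0],"delta_rot": [0,0,0]}
    - {"xyz": [5,0,0],"delta_rot": [0,0,0]}
    - {"xyz": [0,0,0],"delta_rot": [0,0,0]}

```text
time_s: 0.85
tcp_pos: [0.492, 0.5081, 0.2751]
orientation: [[0.94, -0.005, 0.341], [-0.341, -0.01, 0.94], [-0.001, -1.0, -0.011]]
ft_force: [1.3, -1.4, -0.4]
width: 1.001
```

```bash
cat > log.py <<'E'
from cell import *
import json,numpy as np,cv2
def st(p=True):
    s=sense(); r={k:np.array(s[k]).tolist() for k in s}
    open("log.jsonl","a").write(json.dumps(r)+"\n")
    if p:
        for k in ("time_s","q","tcp_pos","orientation","ft_force","width"): print(k,np.round(r[k],3).tolist())
    return s
def snap(n,tag):
    c=capture(n); cv2.imwrite(f"pics/{tag}.png",c["frame"]); np.savez(f"{tag}.npz",**c); return c
E
python3 -c "
from log import *
st();snap('wrist','w1')"
```

```text
time_s 0.85
q [-0.968, 0.472, 0.153, 1.387, -0.069, 1.3, 0.41]
tcp_pos [0.492, 0.508, 0.275]
orientation [[0.94, -0.005, 0.341], [-0.341, -0.01, 0.94], [-0.001, -1.0, -0.011]]
ft_force [1.278, -1.437, -0.413]
width 1.001
```

View pics/w1.png

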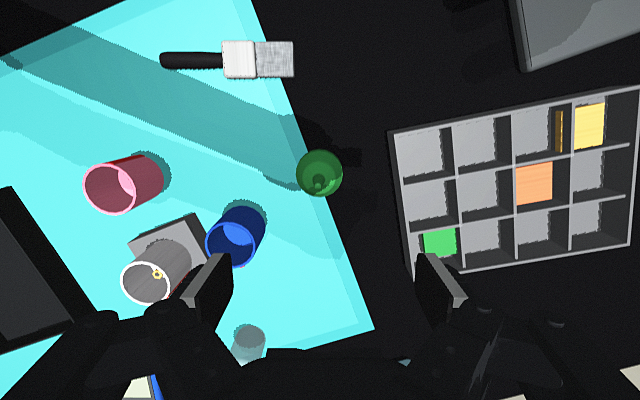

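The aluminium cup is at (155,270), and no stripe shows on its visible +y/−x side. That leaves the +x side, so I'll view it from beyond.

>>> move_arm:
  series:
    - {"xyz": [4.5,-0.5,-2.1],"delta_rot": [0,0,0]}
    - {"xyz": [4.5,-0.5,-2.1],"delta_rot": [0,0,0]}
    - {"xyz": [4.5,-0.5,-2.1],"delta_rot": [0,0,0]}
    - {"xyz": [4.5,-0.5,-2.1],"delta_rot": [0,0,4]}
    - {"xyz": [4.5,-0.5,-2.1],"delta_rot": [0,0,8]}
    - {"xyz": [4.5,-1,-2.1],"delta_rot": [0,0,8]}
    - {"xyz": [4.5,-2,-2.1],"delta_rot": [0,0,8]}
    - {"xyz": [0,0,0],"delta_rot": [0,0,8]}

```text
time_s: 1.7
tcp_pos: [0.7043, 0.3043, 0.2751]
orientation: [[0.798, -0.521, 0.304], [-0.258, 0.161, 0.953], [-0.545, -0.839, -0.006]]
ft_force: [0.1, 0.6, -3.2]
width: 1.002
```

```bash
python3 -c "
from log import *
st();snap('wrist','w2')"
```

```text
time_s 1.7
q [-0.23, 0.972, -0.281, 0.672, -0.158, 1.951, 0.791]
tcp_pos [0.704, 0.304, 0.275]
orientation [[0.798, -0.521, 0.304], [-0.258, 0.161, 0.953], [-0.545, -0.839, -0.006]]
ft_force [0.078, 0.553, -3.232]
width 1.002
```

View pics/w2.png

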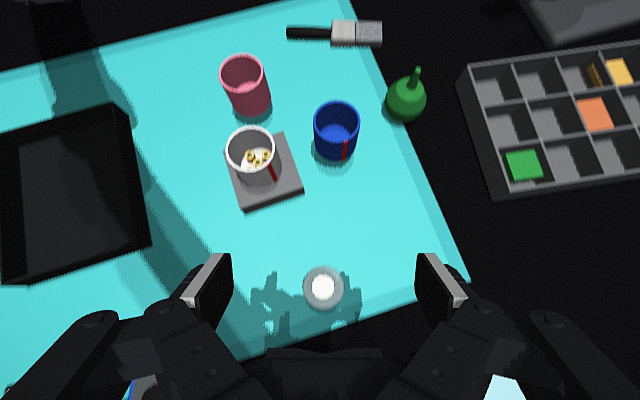

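The stripe on the aluminium cup shows at about (271,172). Next I'll measure its yaw, and fit an arm model from the logged poses.

Run:
```python
from h import *
c=load("w2.npz"); hsv=cv2.cvtColor(c["frame"],cv2.COLOR_BGR2HSV)
m=((hsv[...,0]>172)|(hsv[...,0]<8))&(hsv[...,1]>130); m[:, :255]=0; m[:,290:]=0; m[:150]=0; m[195:]=0
P=pts(c)
v,u=np.nonzero(m); print(len(v),u.min(),u.max(),v.min(),v.max())
p=P[m]; print(p.mean(0), p[::8].round(3).tolist())
# rim: bright pixels near
g=(P[...,2]>.09)&(P[...,2]<.104)&(abs(P[...,0]-.54)<.05)&(abs(P[...,1]-.262)<.05)
q=P[g]; print("rim",(q.min(0)+q.max(0))/2,q.max(0)-q.min(0))
import math
ctr=((q.min(0)+q.max(0))/2)[:2]
for cc in (ctr,[.539,.262]):
  d=p[:,:2]-cc; print(np.degrees(np.arctan2(np.median(d[:,1]),np.median(d[:,0]))), np.median(np.hypot(*d.T)))
cv2.imwrite("pics/w2c.png",cv2.resize(c["frame"][110:220,210:320],None,fx=5,fy=5,interpolation=cv2.INTER_CUBIC))
```

```text
71 267 276 163 181
[0.56716523 0.28009776 0.07268331] [[0.565, 0.281, 0.096], [0.568, 0.279, 0.095], [0.566, 0.282, 0.086], [0.567, 0.281, 0.081], [0.567, 0.281, 0.074], [0.567, 0.281, 0.068], [0.568, 0.28, 0.064], [0.568, 0.279, 0.057], [0.569, 0.278, 0.053]]
rim [0.54160446 0.26382706 0.09398298] [0.05973846 0.05892322 0.00780543]
32.52742752863438 0.030408983562454042
32.766213763434415 0.03359010545474951
```

View pics/w2c.png

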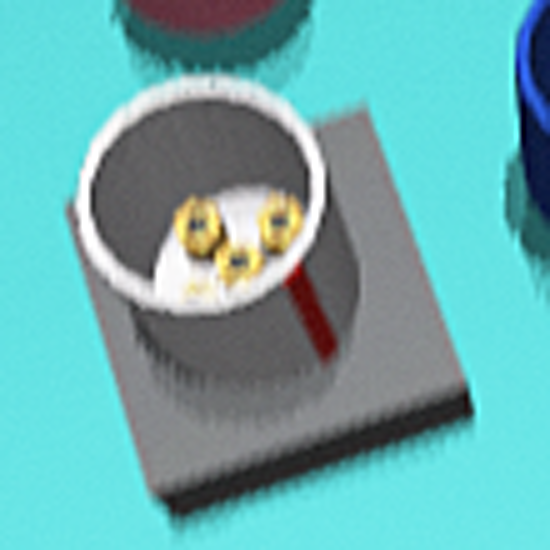

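```bash
cat > fk.py <<'E'
import numpy as np,json,itertools,os
from scipy.optimize import least_squares
from scipy.spatial.transform import Rotation as R
D=[json.loads(l) for l in open("log.jsonl")]
D.insert(0,dict(q=[-1.3078,0.3839,0.0439,1.5995,-0.0179,1.1612,-0.0499],tcp_pos=[0.2292,0.6073,0.2299],orientation=[[0.9356,-0.0008,0.353],[-0.353,-0.0025,0.9356],[0.0002,-1.0,-0.0026]]))
def rots(q,s):
    ax="zyzyzyz"; r=R.identity(); out=[]
    for i in range(7):
        r=r*R.from_euler(ax[i],s[i]*q[i]); out.append(r)
    return out
def fitori(s):
    A=[rots(d["q"],s)[-1].inv()*R.from_matrix(d["orientation"]) for d in D]
    m=R.concatenate(A).mean(); e=[(m.inv()*a).magnitude() for a in A]; return max(e),m
best=sorted([(fitori(s)[0],s) for s in itertools.product([1,-1],repeat=7)])
if __name__=="__main__":
    for b in best[:6]: print(b)
S=best[0][1]; M=fitori(S)[1]
# translations: base z; after j2 link(x,y,z) ; after j4 ; after j6->tool (in tool-fixed frame); 
def fk(q,p):
    r=rots(q,S); t=np.array([0,0,p[0]])+r[0].apply([0,p[1],0])+r[2].apply([p[2],p[3],p[4]])+r[4].apply([p[5],p[6],p[7]])+r[5].apply([p[8],p[9],0])+r[6].apply([0,0,p[10]])
    return t,r[-1]*M
def res(p):
    o=[]
    for d in D: o+=list((fk(d["q"],p)[0]-d["tcp_pos"])*1000)
    return np.array(o+list((p-P0)*20))
P0=np.array([.34,0,0,0,.4,0,0,.4,0,0,.25])
if __name__=="__main__":
    print(M.as_matrix().round(3))
sol=least_squares(res,P0); p=sol.x
if __name__=="__main__":
    print(p.round(4)); print(np.abs(res(p)[:3*len(D)]).max(),"mm max")
E
python3 fk.py
```

```text
(5.066091699106465e-06, (-1, 1, -1, 1, -1, 1, -1))
(0.09605751510538182, (1, 1, 1, 1, -1, 1, 1))
(0.17711997133146298, (-1, 1, -1, 1, 1, 1, -1))
(0.25431510927864703, (1, 1, 1, 1, 1, 1, 1))
(0.2814939544207157, (1, -1, -1, -1, -1, 1, -1))
(0.3394324070238016, (-1, 1, -1, -1, -1, -1, -1))
[[ 0.  0. -1.]
 [-1.  0. -0.]
 [ 0.  1.  0.]]
[ 0.3015 -0.0321 -0.0049 -0.0147  0.458   0.0103  0.0034  0.5001 -0.0265
  0.0034  0.2884]
0.7313179415772975 mm max
```

```bash
cat > ik.py <<'E'
import fk,numpy as np
from scipy.optimize import least_squares
from scipy.spatial.transform import Rotation as R
LO=np.array([-2.61,-.41,-1.48,0,-1.57,.05,-2.85]);HI=np.array([2.61,2.15,1.57,2.5,4.71,1.97,2.85])
def ik(pos,Rm,q0,w=1e-3):
    T=R.from_matrix(Rm)
    def f(q):
        t,r=fk.fk(q,fk.p); return np.r_[(t-pos)*10,(T.inv()*r).as_rotvec()*3,(q-q0)*w]
    s=least_squares(f,np.clip(q0,LO+.02,HI-.02),bounds=(LO,HI)); e=f(s.x)[:6]
    return s.x,np.linalg.norm(e)
def ori(th,e,flip=0,roll=0):
    """tool y horizontal yaw th(deg), elevation -e; x down-ish (camera above) unless flip; roll about y"""
    th,e=np.radians([th,e]); y=np.array([np.cos(th)*np.cos(e),np.sin(th)*np.cos(e),-np.sin(e)])
    z=np.array([np.sin(th),-np.cos(th),0]); x=np.cross(y,z)
    if flip: x,z=-x,-z
    M=np.c_[x,y,z]; return M@R.from_euler('y',roll,degrees=True).as_matrix()
def elbow(q):
    r=fk.rots(q,fk.S);p=fk.p; a=np.array([0,0,p[0]])+r[0].apply([0,p[1],0])+r[2].apply([p[2],p[3],p[4]]); b=a+r[4].apply([p[5],p[6],p[7]]); return a,b
E
cat > s1.py <<'E'
from ik import *
rng=np.random.default_rng(0)
cup=np.array([.540,.263,.075]);hub=np.array([.4505,-.289,.142])
def show(name,c,th,e,fl,roll=0,n=25):
    M=ori(th,e,fl,roll);pos=c+M[:,1]*.019; L=[]
    for i in range(n):
        q0=rng.uniform(LO,HI); q,er=ik(pos,M,q0)
        if er<.02 and np.all(q>LO+.02) and np.all(q<HI-.02):
            a,b=elbow(q)
            if a[2]>.1 and b[2]>.09: L.append((min((q-LO).min(),(HI-q).min()),q,b))
    L.sort(key=lambda x:-x[0])
    print(name,th,e,fl,roll,len(L))
    for m,q,b in L[:3]: print("   ",round(m,2),q.round(2).tolist(),"wristz",b.round(2).tolist())
for e in (10,35):
  for fl in (0,1):
    for th in (90,60):
        show("cup",cup,th,e,fl)
        show("hub",hub,th-57,e,fl)
E
time python3 s1.py
```

```text
cup 90 10 0 0 7
    0.45 [0.79, 1.32, -1.03, 1.86, -0.6, 0.7, 0.73] wristz [0.52, 0.0, 0.14]
    0.31 [0.39, 0.95, -0.52, 1.88, -1.26, 1.05, 1.1] wristz [0.53, 0.0, 0.14]
    0.2 [-0.43, 0.9, 0.41, 1.95, 4.51, 1.64, 1.19] wristz [0.53, 0.0, 0.14]
hub 33 10 0 0 7
    0.37 [1.97, 1.18, -1.11, 2.02, -0.6, 0.74, 0.67] wristz [0.22, -0.41, 0.2]
    0.33 [1.51, 0.76, -0.56, 2.04, -1.24, 1.12, 1.06] wristz [0.22, -0.42, 0.21]
    0.29 [1.45, 0.73, -0.49, 2.05, -1.28, 1.16, 1.08] wristz [0.22, -0.42, 0.21]
cup 60 10 0 0 13
    0.36 [0.71, 1.12, -0.91, 2.14, 4.29, 0.62, 1.8] wristz [0.41, 0.04, 0.15]
    0.32 [0.27, 0.83, -0.47, 2.18, 4.15, 1.01, 1.6] wristz [0.41, 0.04, 0.15]
    0.3 [0.05, 0.78, -0.25, 2.2, 4.09, 1.15, 1.52] wristz [0.41, 0.04, 0.15]
hub 3 10 0 0 5
    0.18 [1.69, 0.75, -0.8, 2.32, 4.31, 0.84, 1.57] wristz [0.19, -0.3, 0.21]
    0.13 [1.01, 0.54, -0.13, 2.37, 4.15, 1.21, 1.41] wristz [0.19, -0.29, 0.21]
    0.07 [0.31, 0.63, 0.58, 2.43, 4.0, 1.53, 1.23] wristz [0.19, -0.29, 0.21]
cup 90 10 1 0 4
    0.22 [-0.56, 0.95, 0.56, 1.96, 4.42, 1.75, -1.97] wristz [0.53, 0.0, 0.14]

[... 2296 characters left out ...]
13 [-0.17, 1.01, 1.32, 2.19, 4.49, 1.84, -2.21] wristz [0.26, -0.39, 0.31]
    0.13 [0.32, 0.48, 0.65, 2.16, -1.44, 1.26, -2.22] wristz [0.26, -0.39, 0.31]
cup 60 35 1 0 9
    0.26 [-0.68, 0.55, 0.4, 2.24, 4.16, 0.86, -2.11] wristz [0.42, 0.09, 0.25]
    0.2 [-1.35, 1.12, 1.18, 2.3, 3.92, 1.46, -2.51] wristz [0.41, 0.09, 0.24]
    0.19 [0.89, 1.33, -1.29, 2.1, 1.87, 0.27, 1.15] wristz [0.44, 0.05, 0.21]
hub 3 35 1 0 8
    0.12 [0.45, 0.27, 0.33, 2.38, 4.36, 0.76, -2.2] wristz [0.24, -0.28, 0.31]
    0.11 [0.41, 0.27, 0.37, 2.39, 4.36, 0.77, -2.2] wristz [0.24, -0.28, 0.31]
    0.1 [0.27, 0.28, 0.53, 2.4, 4.35, 0.81, -2.22] wristz [0.24, -0.28, 0.31]
real	2m33.956s
user	2m33.347s
sys	0m0.121s
```

```bash
cat > plan.py <<'E'
from log import *
from ik import *
def plan(G,Mt,vmax=4.5,wmax=8.0,grasp=True,s=None,n=None):
    """rows to bring the grasp point (TCP-19mm y) to G with orientation Mt; straight line of TCP"""
    s=s or st(False); p=np.array(s["tcp_pos"]);A=R.from_matrix(np.array(s["orientation"]))
    T=R.from_matrix(Mt); tgt=np.array(G)+(Mt[:,1]*.019 if grasp else 0)
    w=np.degrees((A.inv()*T).as_rotvec()); d=tgt-p
    n=n or int(max(1,np.ceil(np.abs(w).max()/wmax),np.ceil(np.linalg.norm(d)*100/vmax)))
    print("now grasp",(p-.019*A.as_matrix()[:,1]).round(4),"d",d.round(4),"w",w.round(1),"n",n,"t",s["time_s"])
    for i in range(n):
        Ai=A*R.from_rotvec(w*i/n,degrees=True)
        print('{"xyz": %s, "delta_rot": %s},'%((Ai.inv().apply(d/n)*100).round(1).tolist(),(w/n).round(1).tolist()))
E
python3 - <<'E'
from plan import *
plan([.54,.08,.27],ori(90,20))
M=ori(90,20)
s=sense()
for G in ([.54,.08,.27],[.54,.13,.08],[.54,.263,.075]):
    q,e=ik(np.array(G)+M[:,1]*.019,M,np.array([.4,.85,-.6,1.9,-1,.8,.9]),.01); print(q.round(2),e,elbow(q)[0].round(2),elbow(q)[1].round(2))
E
```

```text
now grasp [0.7096 0.3041 0.2883] d [-0.1595 -0.2094 -0.009 ] w [58.1 45.3 31.1] n 8 t 1.75
{"xyz": [-0.9, 0.7, -3.1], "delta_rot": [7.3, 5.7, 3.9]},
{"xyz": [-0.5, 0.4, -3.2], "delta_rot": [7.3, 5.7, 3.9]},
{"xyz": [-0.2, -0.0, -3.3], "delta_rot": [7.3, 5.7, 3.9]},
{"xyz": [0.1, -0.4, -3.3], "delta_rot": [7.3, 5.7, 3.9]},
{"xyz": [0.4, -0.9, -3.2], "delta_rot": [7.3, 5.7, 3.9]},
{"xyz": [0.6, -1.3, -3.0], "delta_rot": [7.3, 5.7, 3.9]},
{"xyz": [0.8, -1.7, -2.7], "delta_rot": [7.3, 5.7, 3.9]},
{"xyz": [0.9, -2.1, -2.4], "delta_rot": [7.3, 5.7, 3.9]},
[ 0.71  0.5  -0.55  1.87 -0.97  1.34  0.68] 2.4145358523621676e-05 [ 0.14 -0.18  0.7 ] [ 0.52 -0.17  0.38]
[ 0.61  0.86 -0.53  1.88 -0.96  1.06  0.93] 1.2516154519848892e-05 [ 0.26 -0.24  0.6 ] [ 0.52 -0.12  0.19]
[ 0.46  0.91 -0.65  1.91 -1.09  0.84  0.94] 8.079187406354454e-06 [ 0.31 -0.21  0.58] [0.52 0.02 0.19]
```

>>> move_arm:
  series:
    - {"xyz": [-0.8,0.3,-2.5],"delta_rot": [5.5,4.3,3]}
    - {"xyz": [-0.5,0.1,-2.6],"delta_rot": [5.8,4.5,3.1]}
    - {"xyz": [-0.2,-0.1,-2.7],"delta_rot": [5.8,4.5,3.1]}
    - {"xyz": [0.1,-0.4,-2.7],"delta_rot": [5.8,4.5,3.1]}
    - {"xyz": [0.3,-0.7,-2.6],"delta_rot": [5.8,4.5,3.1]}
    - {"xyz": [0.5,-1,-2.5],"delta_rot": [5.8,4.5,3.1]}
    - {"xyz": [0.6,-1.3,-2.3],"delta_rot": [5.8,4.5,3.1]}
    - {"xyz": [0.7,-1.6,-2.1],"delta_rot": [5.8,4.5,3.1]}

```text
time_s: 2.55
tcp_pos: [0.5724, 0.1472, 0.2718]
orientation: [[0.157, -0.196, 0.968], [-0.392, 0.887, 0.243], [-0.907, -0.417, 0.063]]
ft_force: [0.2, -1.7, 0.1]
width: 0.998
```

```bash
python3 - <<'E'
from plan import *
st()
plan([.54,.10,.25],ori(90,20))
E
python3 fk.py | tail -2
```

```text
time_s 2.55
q [0.42, 0.568, -0.348, 1.686, -0.879, 1.465, 0.731]
tcp_pos [0.572, 0.147, 0.272]
orientation [[0.157, -0.196, 0.968], [-0.392, 0.887, 0.243], [-0.907, -0.417, 0.063]]
ft_force [0.18, -1.652, 0.116]
width 0.998
now grasp [0.5761 0.1304 0.2798] d [-0.0324 -0.0294 -0.0283] w [11.7  8.7  4.3] n 2 t 2.55
{"xyz": [1.6, -0.4, -2.0], "delta_rot": [5.8, 4.3, 2.1]},
{"xyz": [1.7, -0.7, -1.8], "delta_rot": [5.8, 4.3, 2.1]},
 -0.0012  0.3187]
0.25029313390867447 mm max
```

>>> move_arm:
  series:
    - {"xyz": [1.6,-0.4,-2],"delta_rot": [5.8,4.3,2.1]}
    - {"xyz": [1.7,-0.7,-1.8],"delta_rot": [5.8,4.3,2.1]}
    - {"xyz": [3.5,1.2,0],"delta_rot": [0,0,0]}
    - {"xyz": [3.5,1.2,0],"delta_rot": [0,0,0]}
    - {"xyz": [3.5,1.2,0],"delta_rot": [0,0,0]}
    - {"xyz": [1.5,0.5,0],"delta_rot": [0,0,0]}
    - {"xyz": [0,0,0],"delta_rot": [0,0,0]}

```text
time_s: 3.25
tcp_pos: [0.5309, 0.1139, 0.1139]
orientation: [[-0.01, 0.02, 1.0], [-0.356, 0.934, -0.022], [-0.934, -0.356, -0.002]]
ft_force: [0.1, 0.0, 1.3]
width: 1.002
```

```bash
python3 - <<'E'
from plan import *
st();snap("wrist","w3");snap("side","s3")
plan([.54,.20,.077],ori(90,20))
E
python3 fk.py | tail -2
```

```text
time_s 3.25
q [0.529, 0.725, -0.306, 1.936, -1.038, 1.224, 0.992]
tcp_pos [0.531, 0.114, 0.114]
orientation [[-0.01, 0.02, 1.0], [-0.356, 0.934, -0.022], [-0.934, -0.356, -0.002]]
ft_force [0.145, 0.047, 1.267]
width 1.002
now grasp [0.5317 0.0962 0.1229] d [ 0.0079  0.1039 -0.0457] w [-1.2 -0.4  0.8] n 3 t 3.35
{"xyz": [0.2, 3.8, 0.2], "delta_rot": [-0.4, -0.1, 0.3]},
{"xyz": [0.2, 3.8, 0.2], "delta_rot": [-0.4, -0.1, 0.3]},
{"xyz": [0.2, 3.8, 0.2], "delta_rot": [-0.4, -0.1, 0.3]},
 -2.000e-04  5.066e-01  1.000e-04 -2.000e-04  3.229e-01]
0.06270311461809008 mm max
```

View pics/w3.png

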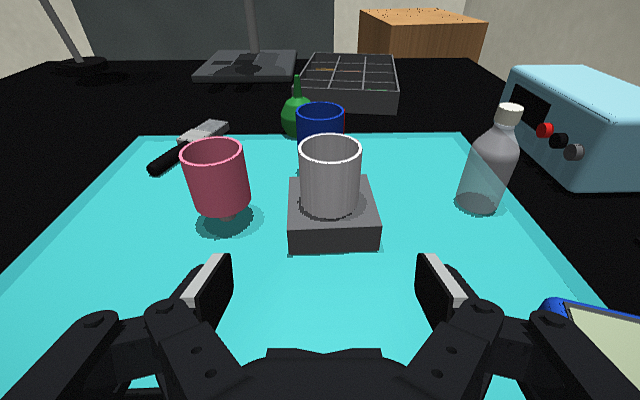

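View pics/s3.png

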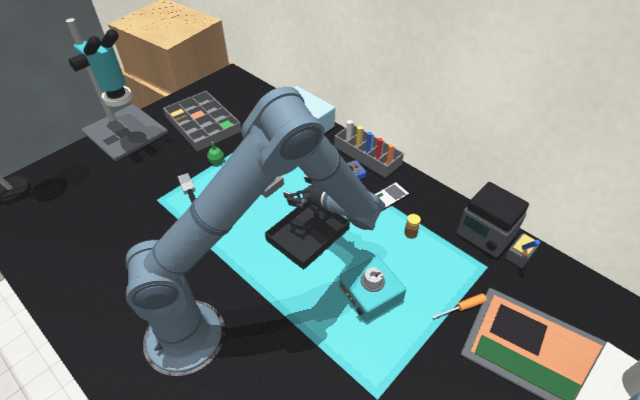

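The wrist view shows the cup centred at (331,175) between the pads (212 and 435), with clear space on both sides. Advancing.

>>> move_arm:
  series:
    - {"xyz": [0.2,2.5,0.2],"delta_rot": [-0.4,-0.1,0.3]}
    - {"xyz": [0.2,4,0.2],"delta_rot": [-0.4,-0.1,0.3]}
    - {"xyz": [0.2,4,0.2],"delta_rot": [-0.4,-0.1,0.2]}
    - {"xyz": [0.2,0.5,0.2],"delta_rot": [0,0,0]}

```text
time_s: 3.75
tcp_pos: [0.5506, 0.2153, 0.078]
orientation: [[0.016, 0.01, 1.0], [-0.346, 0.938, -0.004], [-0.938, -0.346, 0.018]]
ft_force: [-0.6, -0.5, 0.9]
width: 1.002
```

Run:
```python
from plan import *
import h
st()
c=h.load("w3.npz");P=h.pts(c)
m=(abs(P[...,0]-.54)<.06)&(P[...,1]>.2)&(P[...,1]<.31)&(P[...,2]>.05)&(P[...,2]<.094); hs=cv2.cvtColor(c["frame"],cv2.COLOR_BGR2HSV); m&=hs[...,1]<70
q=P[m]
from scipy.optimize import least_squares
f=lambda a: np.hypot(q[:,0]-a[0],q[:,1]-a[1])-.03
r=least_squares(f,[.54,.262],loss="soft_l1",f_scale=.001); print("cup wall fit",r.x,m.sum(),np.median(abs(f(r.x))))
snap("wrist","w4")
plan([r.x[0],.263,.077],ori(90,20))
```

```text
time_s 3.75
q [0.417, 0.818, -0.39, 1.924, -1.144, 1.068, 1.046]
tcp_pos [0.551, 0.215, 0.078]
orientation [[0.016, 0.01, 1.0], [-0.346, 0.938, -0.004], [-0.938, -0.346, 0.018]]
ft_force [-0.551, -0.476, 0.886]
width 1.002
cup wall fit [0.54076514 0.26340527] 3533 0.0009214806846420988
now grasp [0.5519 0.1958 0.0845] d [-0.0114  0.0673 -0.0074] w [-0.8  0.9  0.3] n 2 t 3.8
{"xyz": [-0.8, 3.3, -0.6], "delta_rot": [-0.4, 0.5, 0.2]},
{"xyz": [-0.8, 3.3, -0.6], "delta_rot": [-0.4, 0.5, 0.2]},
```

View pics/w4.png

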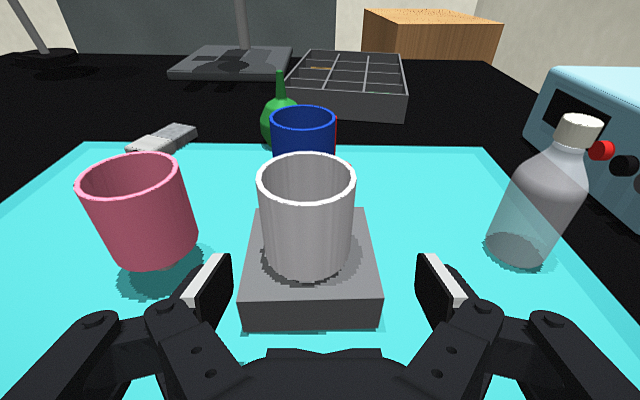

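>>> move_arm:
  series:
    - {"xyz": [-0.3,0,-1.1],"delta_rot": [-0.4,0.9,0.3]}
    - {"xyz": [-0.2,0.5,0],"delta_rot": [-0.4,0,0]}
    - {"xyz": [0,0,0],"delta_rot": [0,0,0]}

```text
time_s: 4.1
tcp_pos: [0.5434, 0.2182, 0.084]
orientation: [[0.004, 0.003, 1.0], [-0.345, 0.939, -0.001], [-0.939, -0.345, 0.005]]
ft_force: [0.4, 0.0, 1.0]
width: 0.999
```

Run:
```python
from plan import *
st(False)
plan([.541,.2635,.077],ori(90,20))
```

```text
now grasp [0.5434 0.2003 0.0905] d [-0.0024  0.0632 -0.0135] w [-0.2  0.2  0.2] n 2 t 4.1
{"xyz": [-0.5, 3.2, -0.1], "delta_rot": [-0.1, 0.1, 0.1]},
{"xyz": [-0.5, 3.2, -0.1], "delta_rot": [-0.1, 0.1, 0.1]},
```

>>> move_arm:
  series:
    - {"xyz": [-0.3,2.2,-0.2],"delta_rot": [0,0,0]}
    - {"xyz": [-0.3,2.2,-0.1],"delta_rot": [0,0,0]}
    - {"xyz": [-0.2,2,0],"delta_rot": [0,0,0]}
    - {"xyz": [0,0,0],"delta_rot": [0,0,0]}

```text
time_s: 4.5
tcp_pos: [0.5457, 0.2757, 0.07]
orientation: [[0.006, 0.015, 1.0], [-0.35, 0.937, -0.012], [-0.937, -0.35, 0.011]]
ft_force: [-0.4, 0.6, 0.5]
width: 1.002
```

Run:
```python
from plan import *
st()
plan([.541,.2635,.077],ori(90,20))
snap("wrist","w5")
```

```text
time_s 4.5
q [0.356, 0.834, -0.444, 1.949, -1.228, 0.968, 1.067]
tcp_pos [0.546, 0.276, 0.07]
orientation [[0.006, 0.015, 1.0], [-0.35, 0.937, -0.012], [-0.937, -0.35, 0.011]]
ft_force [-0.35, 0.556, 0.483]
width 1.002
now grasp [0.5454 0.2579 0.0766] d [-0.0047  0.0056  0.0005] w [-0.9  0.3  0.5] n 1 t 4.5
{"xyz": [-0.2, 0.5, -0.5], "delta_rot": [-0.9, 0.3, 0.5]},
```

View pics/w5.png

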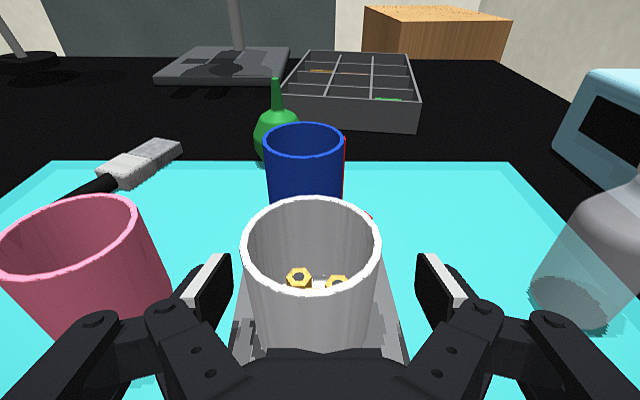

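The cup's rim centre is at (312,245) and the finger midpoint at 324, so I'm about 4 mm off to the right, as the numbers also say. Centre, then close.

>>> move_arm:
  series:
    - {"xyz": [-0.2,0.5,-0.6],"delta_rot": [-0.9,0.3,0.5]}
    - {"xyz": [0,0,0],"delta_rot": [0,0,0]}

```text
time_s: 4.75
tcp_pos: [0.5422, 0.2761, 0.0694]
orientation: [[-0.001, 0.005, 1.0], [-0.346, 0.938, -0.005], [-0.938, -0.346, 0.001]]
ft_force: [-0.2, -0.1, -0.5]
width: 0.998
```

Run:
```python
from plan import *
st(False)
plan([.541,.2635,.077],ori(90,20))
```

```text
now grasp [0.5421 0.2582 0.076 ] d [-0.0012  0.0053  0.0011] w [-0.3 -0.   0.2] n 1 t 4.75
{"xyz": [-0.3, 0.5, -0.1], "delta_rot": [-0.3, -0.0, 0.2]},
```

>>> move_arm:
  series:
    - {"xyz": [-0.2,0.8,-0.1],"delta_rot": [0,0,0]}
    - {"xyz": [-0.1,0.3,-0.1],"delta_rot": [0,0,0]}

```text
time_s: 4.95
tcp_pos: [0.5419, 0.2852, 0.0678]
orientation: [[-0.001, 0.01, 1.0], [-0.348, 0.937, -0.01], [-0.938, -0.348, 0.002]]
ft_force: [0.2, -0.4, -0.2]
width: 1.0
```

>>> move_arm:
  series:
    - {"xyz": [0,0,0],"delta_rot": [0,0,0]}
    - {"xyz": [0,0,0],"delta_rot": [0,0,0]}
    - {"xyz": [0,0,0],"delta_rot": [0,0,0]}
    - {"xyz": [0,0,0],"delta_rot": [0,0,0]}
    - {"xyz": [0,0,0],"delta_rot": [0,0,0]}
  grip: 1

```text
time_s: 5.45
tcp_pos: [0.5415, 0.2855, 0.0681]
orientation: [[-0.001, 0.009, 1.0], [-0.347, 0.938, -0.009], [-0.938, -0.347, 0.002]]
ft_force: [0.2, -0.1, 1.2]
width: 0.678
```

Run:
```python
from plan import *
st()
plan([.541,.2635,.077],ori(90,20))
snap("wrist","w6")
```

```text
time_s 5.45
q [0.346, 0.84, -0.451, 1.953, -1.238, 0.959, 1.067]
tcp_pos [0.542, 0.285, 0.068]
orientation [[-0.001, 0.009, 1.0], [-0.347, 0.938, -0.009], [-0.938, -0.347, 0.002]]
ft_force [0.182, -0.079, 1.196]
width 0.678
now grasp [0.5414 0.2676 0.0747] d [-0.0005 -0.0041  0.0024] w [-0.5 -0.1  0.3] n 1 t 5.45
{"xyz": [-0.1, -0.5, -0.1], "delta_rot": [-0.5, -0.1, 0.3]},
```

View pics/w6.png

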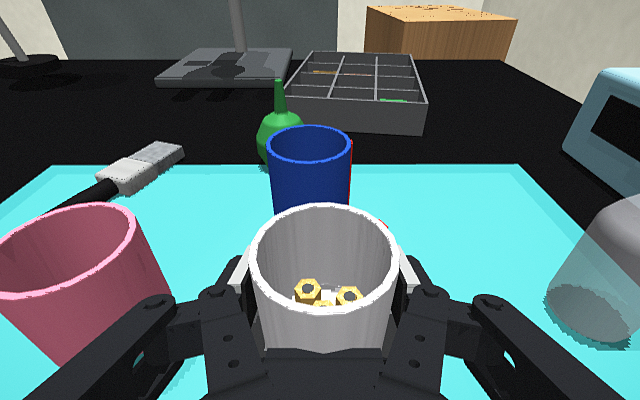

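The pads are on the cup (width 0.68, about 58 mm). I'll hold a moment and lift straight up.

>>> move_arm:
  series:
    - {"xyz": [0,0,0],"delta_rot": [0,0,0]}
    - {"xyz": [0,0,0],"delta_rot": [0,0,0]}
    - {"xyz": [-1,-0.4,0],"delta_rot": [0,0,0]}
    - {"xyz": [-2.4,-0.9,0],"delta_rot": [0,0,0]}
    - {"xyz": [-2.8,-1,0],"delta_rot": [0,0,0]}
    - {"xyz": [-2.8,-1,0],"delta_rot": [0,0,0]}
    - {"xyz": [-1.8,-0.7,0],"delta_rot": [0,0,0]}

```text
time_s: 6.2
tcp_pos: [0.5392, 0.2827, 0.1805]
orientation: [[-0.013, 0.009, 1.0], [-0.357, 0.934, -0.013], [-0.934, -0.357, -0.009]]
ft_force: [0.5, 0.1, -1.8]
width: 0.678
```

Run:
```python
from plan import *
st()
snap("wrist","w7")
fkt=None
for th in (90,75,60,45):
  for e,roll in ((20,0),(10,125),(0,125),(20,145)):
    M=ori(th,e,0,roll); G=np.array([.45,-.0,.15])
    q,er=ik(G+M[:,1]*.019,M,np.array([.8,.6,-.5,2.0,-1.2,1.0,1.05-np.radians(roll)]),.01); print(th,e,roll,q.round(2),round(er,4),elbow(q)[1].round(2))
```

```text
time_s 6.2
q [0.362, 0.604, -0.473, 1.99, -1.22, 1.038, 0.86]
tcp_pos [0.539, 0.283, 0.181]
orientation [[-0.013, 0.009, 1.0], [-0.357, 0.934, -0.013], [-0.934, -0.357, -0.009]]
ft_force [0.529, 0.099, -1.81]
width 0.678
90 20 0 [ 0.82  0.67 -0.39  2.   -0.83  1.34  0.99] 0.0 [ 0.45 -0.29  0.25]
90 10 125 [ 0.86  0.78 -0.41  1.96 -0.86  1.43 -1.14] 0.0 [ 0.45 -0.3   0.2 ]
90 0 125 [ 0.89  0.9  -0.43  1.93 -0.88  1.52 -1.1 ] 0.0 [ 0.45 -0.3   0.15]
90 20 145 [ 0.82  0.67 -0.39  2.   -0.83  1.34 -1.54] 0.0 [ 0.45 -0.29  0.25]
75 20 0 [ 0.92  0.6  -0.41  2.15 -1.03  1.2   1.05] 0.0 [ 0.38 -0.28  0.25]
75 10 125 [ 0.96  0.73 -0.43  2.12 -1.05  1.29 -1.05] 0.0 [ 0.37 -0.29  0.2 ]
75 0 125 [ 1.    0.86 -0.45  2.08 -1.06  1.38 -0.98] 0.0 [ 0.37 -0.29  0.15]
75 20 145 [ 0.92  0.6  -0.41  2.15 -1.03  1.2  -1.48] 0.0 [ 0.38 -0.28  0.25]
60 20 0 [ 0.99  0.53 -0.44  2.31 -1.28  1.07  1.16] 0.0 [ 0.31 -0.25  0.25]
60 10 125 [ 1.04  0.68 -0.45  2.28 -1.3   1.17 -0.91] 0.0 [ 0.3  -0.26  0.2 ]
60 0 125 [ 1.09  0.84 -0.47  2.25 -1.28  1.27 -0.82] 0.0 [ 0.3  -0.26  0.15]
60 20 145 [ 0.99  0.53 -0.44  2.31 -1.28  1.07 -1.37] 0.0 [ 0.31 -0.25  0.25]
45 20 0 [ 1.22  0.52 -0.68  2.46 -1.57  0.88  1.31] 0.0002 [ 0.25 -0.2   0.25]
45 10 125 [ 1.24  0.7  -0.63  2.44 -1.57  1.   -0.71] 0.0001 [ 0.24 -0.21  0.2 ]
45 0 125 [ 1.16  0.84 -0.51  2.4  -1.57  1.2  -0.58] 0.0001 [ 0.23 -0.22  0.15]
45 20 145 [ 1.22  0.52 -0.68  2.46 -1.57  0.88 -1.22] 0.0002 [ 0.25 -0.2   0.25]
```

View pics/w7.png

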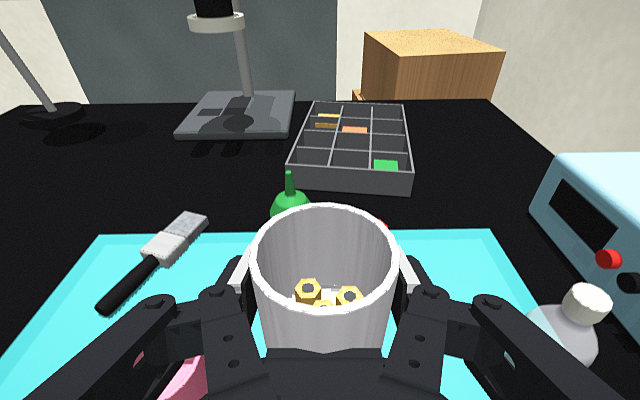

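The cup is in hand with the spacers inside (rim centre about (325,250)). Carrying it over the tray.

>>> move_arm:
  series:
    - {"xyz": [0.6,-1.5,-0.8],"delta_rot": [0,0,0]}
    - {"xyz": [1,-2.7,-1.4],"delta_rot": [0,0,0]}
    - {"xyz": [1.3,-3.4,-1.7],"delta_rot": [0,0,0]}
    - {"xyz": [1.3,-3.4,-1.7],"delta_rot": [0,0,0]}
    - {"xyz": [1.3,-3.4,-1.7],"delta_rot": [0,0,0]}
    - {"xyz": [1.3,-3.4,-1.7],"delta_rot": [0,0,0]}
    - {"xyz": [1.2,-2.6,-1.5],"delta_rot": [0,0,0]}
    - {"xyz": [0.8,-1.5,-0.8],"delta_rot": [0,0,0]}

```text
time_s: 7.05
tcp_pos: [0.4141, 0.0376, 0.1753]
orientation: [[-0.012, 0.007, 1.0], [-0.362, 0.932, -0.011], [-0.932, -0.363, -0.009]]
ft_force: [-0.0, 0.1, -3.6]
width: 0.68
```

Run:
```python
from plan import *
st()
plan([.425,.03,.17],ori(90,20))
```

```text
time_s 7.05
q [0.712, 0.514, -0.255, 2.11, -0.907, 1.39, 1.029]
tcp_pos [0.414, 0.038, 0.175]
orientation [[-0.012, 0.007, 1.0], [-0.362, 0.932, -0.011], [-0.932, -0.363, -0.009]]
ft_force [-0.041, 0.115, -3.553]
width 0.68
now grasp [0.414  0.0198 0.1822] d [ 0.0109  0.0103 -0.0118] w [-0.4 -0.7  1.3] n 1 t 7.05
{"xyz": [0.7, 1.4, 1.1], "delta_rot": [-0.4, -0.7, 1.3]},
```

>>> move_arm:
  series:
    - {"xyz": [0.7,1.4,1.1],"delta_rot": [0,3,0]}
    - {"xyz": [0,0,0],"delta_rot": [0,8.5,0]}
    - {"xyz": [0,0,0],"delta_rot": [0,8.5,0]}
    - {"xyz": [0,0,0],"delta_rot": [0,8.5,0]}
    - {"xyz": [0,0,0],"delta_rot": [0,8.5,0]}
    - {"xyz": [0,0,0],"delta_rot": [0,8.5,0]}
    - {"xyz": [0,0,0],"delta_rot": [0,8.5,0]}
    - {"xyz": [0,0,0],"delta_rot": [0,8.5,0]}

```text
time_s: 7.85
tcp_pos: [0.4173, 0.0356, 0.1525]
orientation: [[-0.901, 0.021, 0.433], [-0.143, 0.928, -0.344], [-0.409, -0.371, -0.833]]
ft_force: [0.4, -0.4, -3.2]
width: 0.682
```

Run:
```python
from plan import *
s=st()
M=np.array(s["orientation"]); print("grasp",np.array(s["tcp_pos"])-.019*M[:,1])
M0=ori(90,20); print("roll",np.degrees(np.arctan2((M0.T@M)[0,2],(M0.T@M)[0,0])))
a=M@np.array([-np.cos(np.radians(20)),-np.sin(np.radians(20)),0]); print("cup axis",a.round(2))
```

```text
time_s 7.85
q [0.57, 0.541, -0.092, 2.117, -0.964, 1.402, -0.001]
tcp_pos [0.417, 0.036, 0.153]
orientation [[-0.901, 0.021, 0.433], [-0.143, 0.928, -0.344], [-0.409, -0.371, -0.833]]
ft_force [0.404, -0.447, -3.228]
width 0.682
grasp [0.41691905 0.0179679  0.15960674]
roll 64.30128209252118
cup axis [ 0.84 -0.18  0.51]
```

>>> move_arm:
  series:
    - {"xyz": [0,0,0],"delta_rot": [0,8.5,0]}
    - {"xyz": [0,0,0],"delta_rot": [0,8.5,0]}
    - {"xyz": [0,0,0],"delta_rot": [0,8.5,0]}
    - {"xyz": [0,0,0],"delta_rot": [0,8.5,0]}
    - {"xyz": [0,0,0],"delta_rot": [0,8.5,0]}
    - {"xyz": [0,0,0],"delta_rot": [0,8.5,0]}
    - {"xyz": [0,0,0],"delta_rot": [0,8.5,0]}
    - {"xyz": [0,0,0],"delta_rot": [0,8.5,0]}

```text
time_s: 8.65
tcp_pos: [0.4095, 0.03, 0.1439]
orientation: [[-0.73, 0.026, -0.683], [0.276, 0.926, -0.26], [0.625, -0.378, -0.683]]
ft_force: [-0.7, 0.5, -2.4]
width: 0.684
```

>>> move_arm:
  series:
    - {"xyz": [0,0,0],"delta_rot": [0,5,0]}
    - {"xyz": [0,0,0],"delta_rot": [0,0,0]}
    - {"xyz": [0,0,0],"delta_rot": [0,0,0]}
    - {"xyz": [0,0,0],"delta_rot": [0,0,0]}

```text
time_s: 9.05
tcp_pos: [0.4068, 0.0284, 0.1413]
orientation: [[-0.661, 0.027, -0.749], [0.301, 0.925, -0.232], [0.687, -0.379, -0.62]]
ft_force: [0.9, -0.1, -1.5]
width: 0.68
```

Run:
```python
from plan import *
s=st()
M=np.array(s["orientation"]); print("grasp",np.array(s["tcp_pos"])-.019*M[:,1])
a=M@np.array([-np.cos(np.radians(20)),-np.sin(np.radians(20)),0]); print("cup axis",a.round(2))
a=snap("top","t8"); b=snap("side","s8"); c=snap("wrist","w8")
u=cv2.resize(a["frame"][170:290,270:380],(400,436)); 
w=cv2.resize(b["frame"][170:290,250:380],(400,436))
cv2.imwrite("pics/t8c.png",np.hstack([u,w]))
```

```text
time_s 9.05
q [0.427, 0.553, 0.095, 2.14, -1.007, 1.453, -1.214]
tcp_pos [0.407, 0.028, 0.141]
orientation [[-0.661, 0.027, -0.749], [0.301, 0.925, -0.232], [0.687, -0.379, -0.62]]
ft_force [0.879, -0.073, -1.452]
width 0.68
grasp [0.40629727 0.01082651 0.14850648]
cup axis [ 0.61 -0.6  -0.52]
```

View pics/t8c.png

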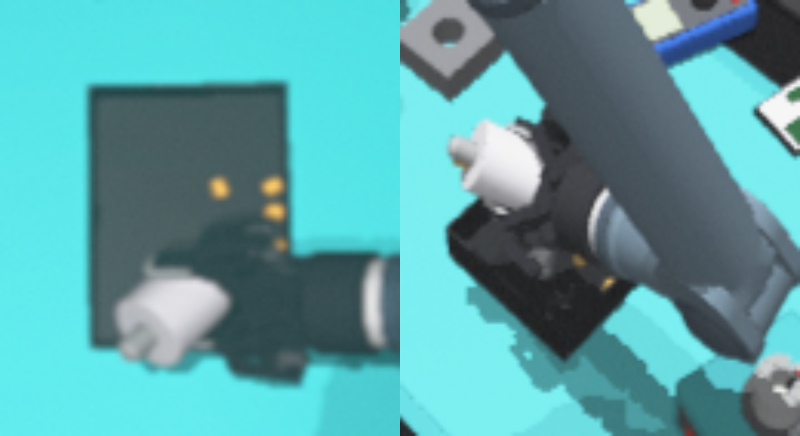

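View pics/w8.png

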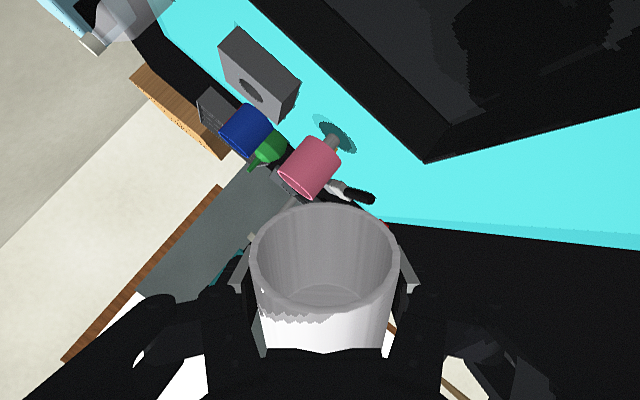

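Four spacers are visible in the tray, at crop (220,187), (273,187), (275,212) and (282,243). The cup looks empty. The fifth may be hidden under the gripper. I'll bring the cup upright and recount.

>>> move_arm:
  series:
    - {"xyz": [1.4,-0.8,-1.2],"delta_rot": [0,-6,0]}
    - {"xyz": [0.8,-0.5,-0.6],"delta_rot": [0,-8.5,0]}
    - {"xyz": [0,0,0],"delta_rot": [0,-8.5,0]}
    - {"xyz": [0,0,0],"delta_rot": [0,-8.5,0]}
    - {"xyz": [0,0,0],"delta_rot": [0,-8.5,0]}
    - {"xyz": [0,0,0],"delta_rot": [0,-8.5,0]}
    - {"xyz": [0,0,0],"delta_rot": [0,-8.5,0]}
    - {"xyz": [0,0,0],"delta_rot": [0,-8.5,0]}

```text
time_s: 10.0
tcp_pos: [0.4043, 0.0275, 0.1744]
orientation: [[-0.952, 0.025, 0.307], [-0.094, 0.925, -0.369], [-0.293, -0.38, -0.878]]
ft_force: [-0.6, -0.3, -1.1]
width: 0.676
```

Run:
```python
from plan import *
plan([.40,.06,.21],ori(90,20))
```

```text
now grasp [0.4038 0.0099 0.1816] d [-0.0043  0.0504  0.0291] w [ -2.7 -72.1   1.1] n 10 t 10.0
{"xyz": [-0.1, 0.4, -0.5], "delta_rot": [-0.3, -7.2, 0.1]},
{"xyz": [-0.1, 0.4, -0.4], "delta_rot": [-0.3, -7.2, 0.1]},
{"xyz": [-0.2, 0.4, -0.4], "delta_rot": [-0.3, -7.2, 0.1]},
{"xyz": [-0.3, 0.4, -0.4], "delta_rot": [-0.3, -7.2, 0.1]},
{"xyz": [-0.3, 0.4, -0.3], "delta_rot": [-0.3, -7.2, 0.1]},
{"xyz": [-0.3, 0.4, -0.3], "delta_rot": [-0.3, -7.2, 0.1]},
{"xyz": [-0.4, 0.4, -0.3], "delta_rot": [-0.3, -7.2, 0.1]},
{"xyz": [-0.4, 0.4, -0.2], "delta_rot": [-0.3, -7.2, 0.1]},
{"xyz": [-0.4, 0.4, -0.2], "delta_rot": [-0.3, -7.2, 0.1]},
{"xyz": [-0.4, 0.4, -0.1], "delta_rot": [-0.3, -7.2, 0.1]},
```

>>> move_arm:
  series:
    - {"xyz": [-0.1,0.5,-0.5],"delta_rot": [-0.3,-8.4,0.1]}
    - {"xyz": [-0.1,0.5,-0.5],"delta_rot": [-0.3,-8.4,0.1]}
    - {"xyz": [-0.2,0.5,-0.5],"delta_rot": [-0.3,-8.4,0.1]}
    - {"xyz": [-0.3,0.5,-0.4],"delta_rot": [-0.3,-8.4,0.1]}
    - {"xyz": [-0.4,0.5,-0.4],"delta_rot": [-0.3,-8.4,0.1]}
    - {"xyz": [-0.4,0.5,-0.3],"delta_rot": [-0.3,-8.4,0.1]}
    - {"xyz": [-0.4,0.5,-0.2],"delta_rot": [-0.3,-8.4,0.1]}
    - {"xyz": [-0.4,0.5,-0.2],"delta_rot": [-0.3,-8.4,0.1]}

```text
time_s: 10.8
tcp_pos: [0.3977, 0.0796, 0.1976]
orientation: [[-0.059, 0.003, 0.998], [-0.348, 0.937, -0.024], [-0.936, -0.349, -0.054]]
ft_force: [-0.4, -0.5, -1.9]
width: 0.678
```

Run:
```python
from plan import *
s=st()
plan([.40,.06,.21],ori(90,20))
a=snap("top","t9"); b=snap("side","s9"); c=snap("wrist","w9")
u=cv2.resize(a["frame"][170:290,270:380],(400,436)); 
w=cv2.resize(b["frame"][170:290,250:380],(400,436))
cv2.imwrite("pics/t9c.png",np.hstack([u,w]))
```

```text
time_s 10.8
q [0.648, 0.432, -0.249, 2.187, -0.979, 1.388, 0.978]
tcp_pos [0.398, 0.08, 0.198]
orientation [[-0.059, 0.003, 0.998], [-0.348, 0.937, -0.024], [-0.936, -0.349, -0.054]]
ft_force [-0.406, -0.457, -1.88]
width 0.678
now grasp [0.3977 0.0618 0.2042] d [ 0.0023 -0.0018  0.0059] w [-0.2 -3.4  0.4] n 1 t 10.8
{"xyz": [-0.5, -0.4, 0.2], "delta_rot": [-0.2, -3.4, 0.4]},
```

View pics/t9c.png

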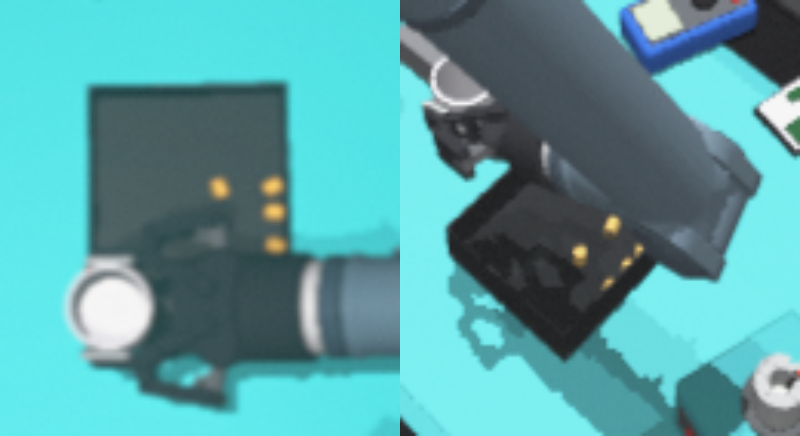

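View pics/w9.png

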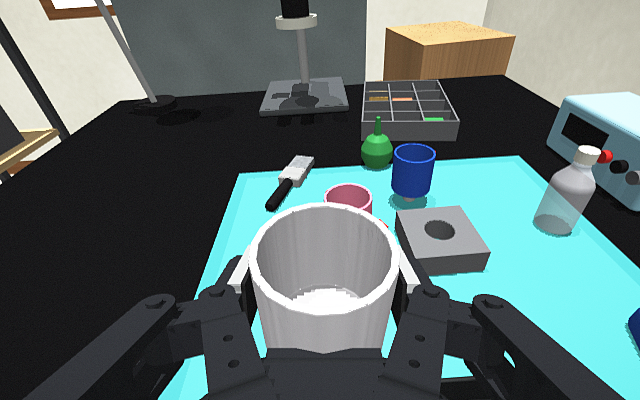

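The side crop shows five spacers in the tray, at (613,224), (580,253), (638,248), (627,263) and (608,283). The cup is empty. Next, measure the keyway angle.

Run:
```python
from h import *
ims=[]
for n in ("t9.npz","s9.npz","top0.npz","side0.npz"):
    c=load(n); x,y=proj(c,[.4505,-.289,.104]); x=int(x);y=int(y)
    f=c["frame"]; ims.append(cv2.resize(f[y-16:y+16,x-16:x+16],(300,300),interpolation=cv2.INTER_NEAREST))
    hsv=cv2.cvtColor(f,cv2.COLOR_BGR2HSV).astype(int); b,g,r=[f[...,i].astype(int) for i in range(3)]
    w=np.clip(r-(b+g)/2-15,0,None).astype(float); m=np.zeros_like(w); m[y-20:y+20,x-20:x+20]=1; w*=m
    vv,uu=np.nonzero(w); 
    if len(vv)==0: print(n,"none"); continue
    uc=(w*np.arange(640)).sum()/w.sum(); vc=(w*np.arange(400)[:,None]).sum()/w.sum()
    for hh in (.104,.096):
        p=ray(c,uc,vc,hh)
        print(n,len(vv),uc.round(1),vc.round(1),hh,p.round(4))
cv2.imwrite("pics/hub9.png",np.vstack([np.hstack(ims[:2]),np.hstack(ims[2:])]))
```

```text
t9.npz 8 425.9 230.8 0.104 [ 0.4704 -0.2997  0.104 ]
t9.npz 8 425.9 230.8 0.096 [ 0.4712 -0.3018  0.096 ]
s9.npz 5 379.6 272.2 0.104 [ 0.4699 -0.2953  0.104 ]
s9.npz 5 379.6 272.2 0.096 [ 0.4746 -0.2926  0.096 ]
top0.npz 9 425.9 230.9 0.104 [ 0.47   -0.2997  0.104 ]
top0.npz 9 425.9 230.9 0.096 [ 0.4708 -0.3017  0.096 ]
side0.npz 6 379.6 272.2 0.104 [ 0.4699 -0.2953  0.104 ]
side0.npz 6 379.6 272.2 0.096 [ 0.4745 -0.2926  0.096 ]
```

View pics/hub9.png

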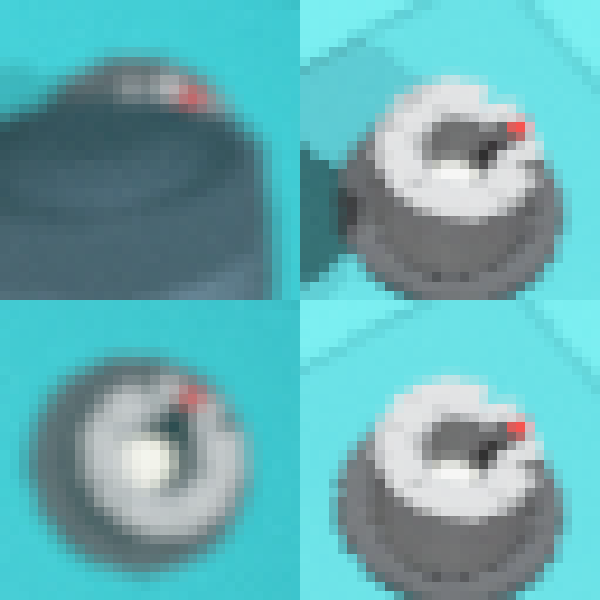

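```bash
cat > geo.py <<'E'
from plan import *
import h
Mg=np.array([[-.001,.009,1.0],[-.347,.938,-.009],[-.938,-.347,.002]]); Mg=R.from_matrix(Mg).as_matrix()
tg=np.array([.5415,.2855,.0681])
def hubR(th): # orientation with cup upright and key at world yaw th(deg)
    return R.from_euler('z',th-32.5,degrees=True).as_matrix()@Mg
E
python3 - <<'E'
from geo import *
s=sense(); c=h.load("w9.npz")
T=np.eye(4);T[:3,:3]=np.array(s["orientation"]);T[:3,3]=s["tcp_pos"]
X=np.linalg.inv(T)@c["T"]; np.save("X.npy",X); print(X.round(3))
# in-hand rim
P=h.pts(c); Pt=(P-T[:3,3])@T[:3,:3]   # tool frame
cupz=Mg[2]; 
hgt=Pt@cupz
hs=cv2.cvtColor(c["frame"],cv2.COLOR_BGR2HSV)
d0=Mg.T@(np.array([.5408,.2634,.035])-tg); print("cup origin in tool (vision at stand)",d0.round(4))
rel=Pt-d0; a=rel@cupz; rad=np.linalg.norm(rel-a[...,None]*cupz,axis=-1)
m=(a>.055)&(a<.07)&(rad<.04)&(rad>.02); print("rim px",m.sum(),np.percentile(a[m],[5,50,95]))
# basis across
ex=np.array([0,0,1.]); ex-=cupz*(ex@cupz); ex/=np.linalg.norm(ex); ey=np.cross(cupz,ex)
q=np.c_[rel[m]@ex,rel[m]@ey]; (cx,cy),r=cv2.minEnclosingCircle(q.astype(np.float32)); print("rim circle offset (jaw, approach-back)",cx,cy,r, "ey",ey.round(3))
hubp=np.array([.4505,-.289,.104])
for th in (-24,):
  M=hubR(th); zr=M[:,2]; yr=np.r_[M[:2,1]/np.linalg.norm(M[:2,1]),0]
  for lat,bk in ((.1,.05),(.1,.1),(.08,.1),(.0,.13),(.12,.03)):
    G=hubp-lat*zr-bk*yr; G[2]=.215
    t=G+.019*M[:,1]; q,e=ik(t,M,np.array([1.1,.5,-.3,2.1,-1.1,1.,.9]),.01)
    TT=np.eye(4);TT[:3,:3]=M;TT[:3,3]=t; cc=dict(c); cc["T"]=TT@X
    print(lat,bk,G.round(3),q.round(2),round(e,4),"hub px",np.round(h.proj(cc,hubp)))
M=hubR(-24)
for z in (.215,.16,.143):
    q,e=ik(np.array([.4505,-.289,z])+.019*M[:,1],M,np.array([1.1,.5,-.3,2.1,-1.1,1.,.9]),.01); print(z,q.round(2),round(e,4),elbow(q)[0].round(2),elbow(q)[1].round(2))
E
```

```text
[[-0.003  0.957  0.289 -0.074]
 [ 0.002 -0.289  0.957 -0.141]
 [ 1.     0.004 -0.001  0.001]
 [ 0.     0.     0.     1.   ]]
cup origin in tool (vision at stand) [ 0.0387 -0.0092 -0.0006]
rim px 7120 [0.05552695 0.06064553 0.06250069]
rim circle offset (jaw, approach-back) 0.00014084357826504856 -0.006097101140767336 0.0383647084236145 ey [-0.347  0.938  0.   ]
0.1 0.05 [ 0.354 -0.232  0.215] [ 1.36  0.34 -0.19  2.3  -1.2   1.3   1.04] 0.0 hub px [449. 319.]
0.1 0.1 [ 0.312 -0.26   0.215] [ 1.43  0.36 -0.14  2.27 -1.11  1.37  1.05] 0.0 hub px [431. 269.]
0.08 0.1 [ 0.323 -0.276  0.215] [ 1.42  0.38 -0.15  2.23 -1.11  1.37  1.03] 0.0 hub px [409. 269.]
0.0 0.13 [ 0.341 -0.36   0.215] [ 1.43  0.49 -0.15  2.03 -1.08  1.4   0.95] 0.0 hub px [322. 245.]
0.12 0.03 [ 0.36  -0.205  0.215] [ 1.34  0.31 -0.21  2.36 -1.24  1.27  1.06] 0.0 hub px [484. 343.]
0.215 [ 1.28  0.46 -0.27  2.1  -1.26  1.21  0.93] 0.0 [ 0.02 -0.23  0.74] [ 0.21 -0.44  0.32]
0.16 [ 1.29  0.58 -0.28  2.1  -1.27  1.16  1.03] 0.0 [ 0.04 -0.27  0.71] [ 0.21 -0.44  0.27]
0.143 [ 1.29  0.61 -0.28  2.1  -1.27  1.14  1.06] 0.0 [ 0.04 -0.29  0.7 ] [ 0.21 -0.44  0.25]
```

Run:
```python
from geo import *
c=h.load("w9.npz"); X=np.load("X.npy"); f=c["frame"]
g=cv2.cvtColor(f,cv2.COLOR_BGR2GRAY); f_,cx,cy=h.K(c)
m=(g>225).astype(np.uint8); m[:200]=0; m[310:]=0; m[:,:245]=0; m[:,403:]=0
d0=np.array([0.0387,-0.0092,-0.0006]); n=Mg[2]
ex=np.array([0,0,1.]); ex-=n*(ex@n); ex/=np.linalg.norm(ex); ey=np.cross(n,ex)
v,u=np.nonzero(m); d=np.c_[(u-cx)/f_,(v-cy)/f_,np.ones(len(u))]@X[:3,:3].T; o=X[:3,3]
t=((d0+.062*n-o)@n)/(d@n); p=o+d*t[:,None]-d0
q=np.c_[p@ex,p@ey]; r=np.hypot(*q.T); k=(r>.022)&(r<.04); q=q[k]
fn=lambda a: np.hypot(q[:,0]-a[0],q[:,1]-a[1])-a[2]
r=least_squares(fn,[0,0,.028],loss="soft_l1",f_scale=.001); print(k.sum(),"rim centre off",r.x)
plan([.4505,-.289,.215],hubR(-25),vmax=4.0,wmax=7)
```

```text
3260 rim centre off [0.00155951 0.00213974 0.02781321]
now grasp [0.3976 0.0618 0.2042] d [ 0.068  -0.3592  0.0108] w [54.1 16.4  1.9] n 10 t 10.95
{"xyz": [1.1, -3.4, 0.8], "delta_rot": [5.4, 1.6, 0.2]},
{"xyz": [1.1, -3.3, 1.1], "delta_rot": [5.4, 1.6, 0.2]},
{"xyz": [1.0, -3.2, 1.5], "delta_rot": [5.4, 1.6, 0.2]},
{"xyz": [1.0, -3.0, 1.8], "delta_rot": [5.4, 1.6, 0.2]},
{"xyz": [0.9, -2.9, 2.1], "delta_rot": [5.4, 1.6, 0.2]},
{"xyz": [0.8, -2.7, 2.4], "delta_rot": [5.4, 1.6, 0.2]},
{"xyz": [0.7, -2.4, 2.6], "delta_rot": [5.4, 1.6, 0.2]},
{"xyz": [0.7, -2.2, 2.9], "delta_rot": [5.4, 1.6, 0.2]},
{"xyz": [0.6, -1.9, 3.1], "delta_rot": [5.4, 1.6, 0.2]},
{"xyz": [0.5, -1.6, 3.3], "delta_rot": [5.4, 1.6, 0.2]},
```

>>> move_arm:
  series:
    - {"xyz": [0.3,-2.2,0.5],"delta_rot": [2.5,0.8,0]}
    - {"xyz": [0.4,-3.4,0.8],"delta_rot": [5.4,1.6,0.2]}
    - {"xyz": [1,-3.3,1.2],"delta_rot": [5.4,1.6,0.2]}
    - {"xyz": [1,-3.2,1.5],"delta_rot": [5.4,1.6,0.2]}
    - {"xyz": [1,-3,1.8],"delta_rot": [5.4,1.6,0.2]}
    - {"xyz": [0.9,-2.9,2.1],"delta_rot": [5.4,1.6,0.2]}
    - {"xyz": [0.8,-2.7,2.4],"delta_rot": [5.4,1.6,0.2]}
    - {"xyz": [0.7,-2.4,2.6],"delta_rot": [5.4,1.6,0.2]}

```text
time_s: 11.75
tcp_pos: [0.4371, -0.2129, 0.2191]
orientation: [[-0.272, 0.669, 0.692], [-0.237, 0.65, -0.722], [-0.933, -0.36, -0.019]]
ft_force: [-0.1, 0.9, -1.9]
width: 0.681
```

```bash
cat >> geo.py <<'E'
dc=np.array([0.0387,-.0092,0])+.001*np.array([-.347,.938,0])
def cupplan(xy,hh,key,**k):
    M=hubR(key); s=st(False)
    A=np.array(s["orientation"]); c0=np.array(s["tcp_pos"])+A@dc; up=A@Mg[2]
    kv=A@Mg.T@np.array([np.cos(np.radians(32.5)),np.sin(np.radians(32.5)),0])
    print("cup underside",c0.round(4),"above face mm",round((c0[2]-.104)*1000,1),"tilt deg",np.degrees(up[:2]).round(1),"key yaw",np.degrees(np.arctan2(kv[1],kv[0])).round(1),"F",np.round(s["ft_force"],1),"w",round(s["width"],3))
    plan(np.array([xy[0],xy[1],.104+hh])-M@dc,M,grasp=False,s=s,**k)
E
python3 - <<'E'
from geo import *
cupplan([.4505,-.289],.06,-25)
E
```

```text
cup underside [ 0.4211 -0.2274  0.1863] above face mm 82.3 tilt deg [ 1.4 -0.3] key yaw -13.2 F [-0.1  0.9 -1.9] w 0.681
now grasp [ 0.4244 -0.2253  0.226 ] d [ 0.0313 -0.0649 -0.022 ] w [11.4  3.   0.9] n 2 t 11.75
{"xyz": [1.4, -0.7, 3.4], "delta_rot": [5.7, 1.5, 0.5]},
{"xyz": [1.3, -0.3, 3.5], "delta_rot": [5.7, 1.5, 0.5]},
```

>>> move_arm:
  series:
    - {"xyz": [0.8,-0.9,3.2],"delta_rot": [5.7,1.5,0.5]}
    - {"xyz": [0.5,-0.5,3.3],"delta_rot": [5.7,1.5,0.5]}
    - {"xyz": [0,0,0],"delta_rot": [0,0,0]}

```text
time_s: 12.05
tcp_pos: [0.4616, -0.2896, 0.2109]
orientation: [[-0.302, 0.81, 0.502], [-0.178, 0.469, -0.865], [-0.936, -0.351, 0.002]]
ft_force: [-0.3, -0.3, -1.8]
width: 0.68
```

Run:
```python
from geo import *
cupplan([.4505,-.289],.045,-25)
a=snap("side","s10");b=snap("top","t10"); w=snap("wrist","w10")
u=cv2.resize(a["frame"][230:330,310:430],(480,400)); v=cv2.resize(b["frame"][190:290,380:460],(320,400)); cv2.imwrite("pics/c10.png",np.hstack([u,v]))
```

```text
cup underside [ 0.4433 -0.3003  0.1779] above face mm 73.9 tilt deg [0.2 0.1] key yaw -26.9 F [-0.3 -0.3 -1.8] w 0.68
now grasp [ 0.4462 -0.2985  0.2176] d [ 0.0067  0.0118 -0.0288] w [-1.8 -0.7  0.2] n 1 t 12.05
{"xyz": [2.3, 2.1, -0.7], "delta_rot": [-1.8, -0.7, 0.2]},
```

View pics/c10.png

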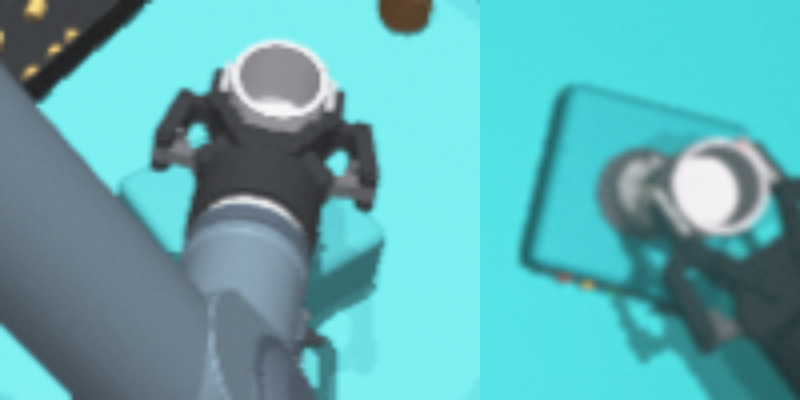

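View pics/w10.png

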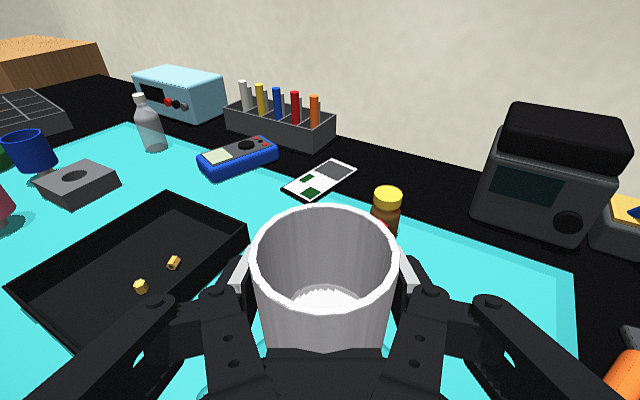

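Run:
```python
from geo import *
for n in ("t10","s10"):
    c=h.load(n+".npz"); P=h.pts(c); m=(abs(P[...,2]-.238)<.008)&(np.hypot(P[...,0]-.4433,P[...,1]+.3003)<.037)
    p=P[m]; fn=lambda a: np.hypot(p[:,0]-a[0],p[:,1]-a[1])-.028
    r=least_squares(fn,[.4433,-.3003],loss="soft_l1",f_scale=.002); print(n,m.sum(),r.x, np.median(abs(fn(r.x))), p[:,2].max())
```

```text
t10 182 [ 0.44304596 -0.29983565] 0.0011526872005594244 0.2446827514380323
s10 213 [ 0.44186322 -0.29898962] 0.001094320838680208 0.2441871978120843
```

>>> move_arm:
  series:
    - {"xyz": [-0.3,1.2,-0.6],"delta_rot": [-1.8,-0.7,0.2]}
    - {"xyz": [0,0,0],"delta_rot": [0,0,0]}

```text
time_s: 12.4
tcp_pos: [0.4699, -0.2707, 0.2102]
orientation: [[-0.289, 0.788, 0.544], [-0.188, 0.511, -0.839], [-0.939, -0.345, -0.0]]
ft_force: [-1.0, 0.1, -2.0]
width: 0.683
```

Run:
```python
from geo import *
cupplan([.4505,-.289],.045,-25)
```

```text
cup underside [ 0.4523 -0.2821  0.177 ] above face mm 73.0 tilt deg [-0.  -0.2] key yaw -24.0 F [-1.   0.1 -2. ] w 0.683
now grasp [ 0.4549 -0.2804  0.2167] d [-0.0015 -0.0071 -0.0281] w [ 1.   0.2 -0.1] n 1 t 12.4
{"xyz": [2.8, 0.5, 0.5], "delta_rot": [1.0, 0.2, -0.1]},
```

>>> move_arm:
  series:
    - {"xyz": [1.2,0,0.5],"delta_rot": [0.8,0.2,0]}
    - {"xyz": [1.2,0.4,0.1],"delta_rot": [0,0,0]}
    - {"xyz": [0.6,0.2,0],"delta_rot": [0,0,0]}
    - {"xyz": [0,0,0],"delta_rot": [0,0,0]}

```text
time_s: 12.8
tcp_pos: [0.4699, -0.2764, 0.1767]
orientation: [[-0.291, 0.793, 0.535], [-0.185, 0.502, -0.845], [-0.939, -0.345, 0.0]]
ft_force: [0.4, -0.0, -1.3]
width: 0.684
```

Run:
```python
from geo import *
cupplan([.4505,-.289],.025,-25)
```

```text
cup underside [ 0.4521 -0.2876  0.1436] above face mm 39.6 tilt deg [-0.  -0.2] key yaw -24.7 F [ 0.4 -0.  -1.3] w 0.684
now grasp [ 0.4548 -0.286   0.1833] d [-0.0015 -0.0014 -0.0146] w [ 0.4  0.  -0.1] n 1 t 12.8
{"xyz": [1.4, 0.3, 0.0], "delta_rot": [0.4, 0.0, -0.1]},
```

>>> move_arm:
  series:
    - {"xyz": [1.1,0.2,0],"delta_rot": [0.2,0,0]}
    - {"xyz": [0.9,0.3,0],"delta_rot": [0,0,0]}

```text
time_s: 13.0
tcp_pos: [0.4681, -0.2782, 0.1556]
orientation: [[-0.29, 0.796, 0.532], [-0.186, 0.498, -0.847], [-0.939, -0.345, 0.003]]
ft_force: [-0.4, 0.6, -3.1]
width: 0.679
```

Run:
```python
from geo import *
cupplan([.4505,-.289],.010,-25)
```

```text
cup underside [ 0.4504 -0.2895  0.1224] above face mm 18.4 tilt deg [-0.2 -0. ] key yaw -24.9 F [-0.4  0.6 -3.1] w 0.679
now grasp [ 0.453  -0.2877  0.1621] d [ 0.0002  0.0004 -0.0085] w [ 0.1  0.1 -0.1] n 1 t 13.0
{"xyz": [0.8, 0.3, -0.0], "delta_rot": [0.1, 0.1, -0.1]},
```

Tip is in the bore (underside 18 mm above the face, no contact force). Continuing down.

>>> move_arm:
  series:
    - {"xyz": [0.5,0.2,0],"delta_rot": [0,0,0]}
    - {"xyz": [0.5,0.2,0],"delta_rot": [0,0,0]}

```text
time_s: 13.2
tcp_pos: [0.4682, -0.2782, 0.1431]
orientation: [[-0.291, 0.796, 0.531], [-0.184, 0.498, -0.847], [-0.939, -0.344, 0.002]]
ft_force: [-0.9, -0.1, -2.9]
width: 0.681
```

Run:
```python
from geo import *
cupplan([.4505,-.289],.0,-25)
print(np.round(sense()["ft_torque"],2))
```

```text
cup underside [ 0.4505 -0.2893  0.1099] above face mm 5.9 tilt deg [-0.1 -0.1] key yaw -24.9 F [-0.9 -0.1 -2.9] w 0.681
now grasp [ 0.4531 -0.2876  0.1496] d [ 0.0001  0.0004 -0.0059] w [ 0.1  0.  -0.2] n 1 t 13.2
{"xyz": [0.5, 0.2, -0.0], "delta_rot": [0.1, 0.0, -0.2]},
[-0.58  0.99  0.01]
```

The key dropped straight into the keyway (underside 5.9 mm above the face, well below the 16 mm ride height). Now pressing against the ejector.

>>> move_arm:
  series:
    - {"xyz": [0.4,0.1,0],"delta_rot": [0,0,0]}
    - {"xyz": [0.3,0.1,0],"delta_rot": [0,0,0]}
    - {"xyz": [0.3,0.1,0],"delta_rot": [0,0,0]}

```text
time_s: 13.5
tcp_pos: [0.4692, -0.2779, 0.1374]
orientation: [[-0.279, 0.799, 0.533], [-0.18, 0.502, -0.846], [-0.943, -0.331, 0.003]]
ft_force: [-3.3, 1.1, 10.8]
width: 0.678
```

Run:
```python
from geo import *
cupplan([.4505,-.289],.0,-25)
```

```text
cup underside [ 0.4519 -0.289   0.1039] above face mm -0.1 tilt deg [-0.8 -0.4] key yaw -24.8 F [-3.3  1.1 10.8] w 0.678
now grasp [ 0.454  -0.2875  0.1437] d [-0.0009  0.0002 -0.0003] w [ 0.2  0.2 -0.9] n 1 t 13.5
{"xyz": [0.0, -0.1, -0.1], "delta_rot": [0.2, 0.2, -0.9]},
```

>>> move_arm:
  series:
    - {"xyz": [0.4,0,0],"delta_rot": [0.2,0.2,-0.9]}
    - {"xyz": [0.5,0.2,0],"delta_rot": [0,0,-0.3]}

```text
time_s: 13.7
tcp_pos: [0.471, -0.2778, 0.1372]
orientation: [[-0.278, 0.799, 0.533], [-0.181, 0.501, -0.846], [-0.943, -0.332, 0.006]]
ft_force: [-8.4, -0.9, 17.6]
width: 0.68
```

Run:
```python
from geo import *
cupplan([.4505,-.289],.0,-25)
a=snap("side","s11"); w=snap("wrist","w11"); cupplan([.4505,-.289],.0,-25)
b=snap("top","t11")
for n,c in (("s",a),("t",b)):
    P=h.pts(c); m=(abs(P[...,2]-.166)<.009)&(np.hypot(P[...,0]-.4505,P[...,1]+.289)<.037)
    p=P[m]; fn=lambda q: np.hypot(p[:,0]-q[0],p[:,1]-q[1])-.028
    r=least_squares(fn,[.4505,-.289],loss="soft_l1",f_scale=.002); 
    k=abs(np.hypot(p[:,0]-r.x[0],p[:,1]-r.x[1])-.0285)<.0015
    print(n,m.sum(),r.x,"rim z",np.percentile(p[k,2],[50,75,90]).round(4),"expect .166")
u=cv2.resize(a["frame"][230:330,310:430],(720,600)); cv2.imwrite("pics/c11.png",u)
```

```text
cup underside [ 0.4537 -0.2889  0.1037] above face mm -0.3 tilt deg [-0.9 -0.3] key yaw -24.8 F [-8.4 -0.9 17.6] w 0.68
now grasp [ 0.4558 -0.2874  0.1435] d [-0.0027  0.     -0.0001] w [ 0.1  0.3 -0.9] n 1 t 13.7
{"xyz": [0.1, -0.2, -0.1], "delta_rot": [0.1, 0.3, -0.9]},
cup underside [ 0.4538 -0.2891  0.1036] above face mm -0.4 tilt deg [-0.9 -0.3] key yaw -24.8 F [-5.6  1.2 13.6] w 0.675
now grasp [ 0.4558 -0.2875  0.1434] d [-0.0027  0.0002  0.0001] w [ 0.1  0.3 -0.9] n 1 t 13.8
{"xyz": [0.1, -0.2, -0.2], "delta_rot": [0.1, 0.3, -0.9]},
s 180 [ 0.45149152 -0.28762011] rim z [0.1639 0.1671 0.1685] expect .166
t 148 [ 0.45243707 -0.29018351] rim z [0.1666 0.1683 0.17  ] expect .166
```

View pics/c11.png

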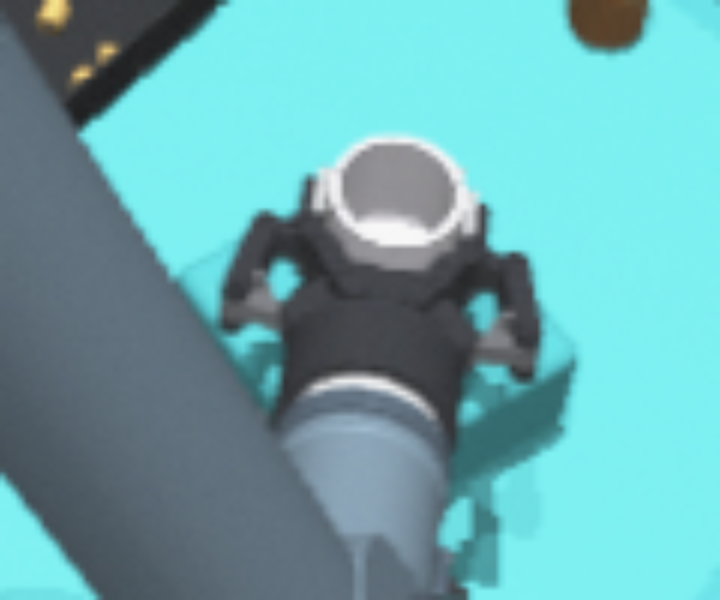

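View pics/w11.png

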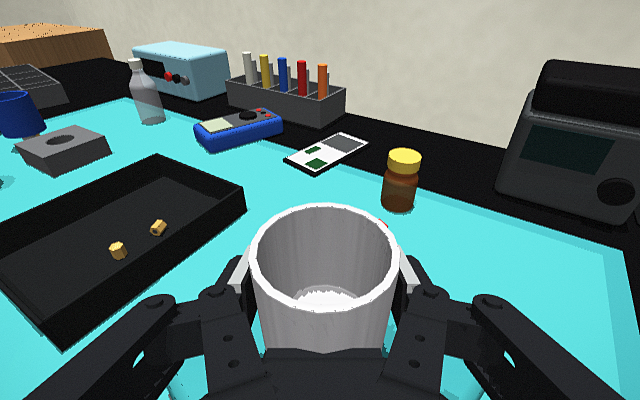

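Height has stalled at the home value while the force rises (10.8 to 17.6 N), so the underside is on the face. There's a small side load and 0.9° of tilt, so I'll straighten that while still pressing.

>>> move_arm:
  series:
    - {"xyz": [0.4,-0.2,-0.1],"delta_rot": [0.1,0.3,-1.5]}
    - {"xyz": [0.5,-0.1,0],"delta_rot": [0,0.2,-1.5]}
    - {"xyz": [0.6,0.1,0],"delta_rot": [0,0.2,-1.2]}

```text
time_s: 14.15
tcp_pos: [0.4711, -0.278, 0.1367]
orientation: [[-0.314, 0.784, 0.536], [-0.203, 0.496, -0.844], [-0.927, -0.374, 0.003]]
ft_force: [-5.2, -0.2, 16.2]
width: 0.678
```

Run:
```python
from geo import *
cupplan([.4505,-.289],.0,-25)
```

```text
cup underside [ 0.4525 -0.2899  0.1042] above face mm 0.2 tilt deg [1.4 1. ] key yaw -24.6 F [-5.2 -0.2 16.2] w 0.678
now grasp [ 0.4562 -0.2874  0.1438] d [-0.0027  0.0002  0.0004] w [0.4 0.2 1.7] n 1 t 14.15
{"xyz": [0.0, -0.2, -0.2], "delta_rot": [0.4, 0.2, 1.7]},
```

>>> move_arm:
  series:
    - {"xyz": [0.5,-0.2,-0.1],"delta_rot": [0.2,0.1,1.5]}
    - {"xyz": [0.6,0,-0.1],"delta_rot": [0.1,0,0.6]}

```text
time_s: 14.35
tcp_pos: [0.4698, -0.2783, 0.1374]
orientation: [[-0.264, 0.801, 0.537], [-0.183, 0.505, -0.843], [-0.947, -0.32, 0.013]]
ft_force: [-4.7, 0.7, 15.6]
width: 0.676
```

Run:
```python
from geo import *
cupplan([.4505,-.289],.0,-25)
```

```text
cup underside [ 0.4531 -0.2895  0.1037] above face mm -0.3 tilt deg [-1.7 -0.3] key yaw -24.5 F [-4.7  0.7 15.6] w 0.676
now grasp [ 0.4546 -0.2879  0.1434] d [-0.0015  0.0005 -0.0002] w [ 0.3  0.8 -1.6] n 1 t 14.35
{"xyz": [0.1, -0.1, -0.1], "delta_rot": [0.3, 0.8, -1.6]},
```

>>> move_arm:
  series:
    - {"xyz": [0.6,0.1,-0.1],"delta_rot": [0.2,0.5,-1.1]}

```text
time_s: 14.45
tcp_pos: [0.4704, -0.2784, 0.1371]
orientation: [[-0.271, 0.802, 0.533], [-0.181, 0.501, -0.846], [-0.945, -0.326, 0.009]]
ft_force: [-4.6, -2.1, 15.9]
width: 0.676
```

Run:
```python
from geo import *
cupplan([.4505,-.289],.0,-25)
for i in range(2): a=capture("side")
cupplan([.4505,-.289],.0,-25)
```

```text
cup underside [ 0.4534 -0.2895  0.1035] above face mm -0.5 tilt deg [-1.3 -0.3] key yaw -24.8 F [-4.6 -2.1 15.9] w 0.676
now grasp [ 0.4552 -0.2879  0.1433] d [-0.0021  0.0006  0.    ] w [ 0.1  0.5 -1.3] n 1 t 14.45
{"xyz": [0.0, -0.1, -0.2], "delta_rot": [0.1, 0.5, -1.3]},
cup underside [ 0.4534 -0.2896  0.1035] above face mm -0.5 tilt deg [-1.3 -0.2] key yaw -24.8 F [-3.7 -0.1 14. ] w 0.681
now grasp [ 0.4552 -0.2879  0.1433] d [-0.0021  0.0006  0.0001] w [ 0.   0.5 -1.2] n 1 t 14.55
{"xyz": [0.0, -0.1, -0.2], "delta_rot": [0.0, 0.5, -1.2]},
```

>>> move_arm:
  series:
    - {"xyz": [1.0,0.1,-0.1],"delta_rot": [0,0.4,-1.5]}

```text
time_s: 14.65
tcp_pos: [0.4707, -0.2785, 0.1367]
orientation: [[-0.277, 0.799, 0.534], [-0.184, 0.502, -0.845], [-0.943, -0.332, 0.008]]
ft_force: [-9.6, 1.6, 31.1]
width: 0.679
```

Run:
```python
from geo import *
cupplan([.4505,-.289],.0,-25)
for i in range(3): a=snap("side","s12")
b=snap("top","t12");w=snap("wrist","w12")
cupplan([.4505,-.289],.0,-25)
X=np.load("X.npy")
for n,c in (("s",a),("t",b),("w",w)):
    P=h.pts(c); m=(abs(P[...,2]-.166)<.009)&(abs(np.hypot(P[...,0]-.4515,P[...,1]+.289)-.0283)<.003)
    p=P[m]; A=np.c_[p[:,:2]-[.4515,-.289],np.ones(len(p))]
    fn=lambda k:A@k-p[:,2]; r=least_squares(fn,[0,0,.166],loss="soft_l1",f_scale=.001)
    print(n,m.sum(),"plane slope deg",np.degrees(r.x[:2]).round(1),"z",r.x[2].round(4))
```

```text
cup underside [ 0.4535 -0.2897  0.1033] above face mm -0.7 tilt deg [-1.  -0.2] key yaw -24.7 F [-9.6  1.6 31.1] w 0.679
now grasp [ 0.4555 -0.288   0.143 ] d [-0.0024  0.0007  0.0004] w [ 0.2  0.4 -0.9] n 1 t 14.65
{"xyz": [0.0, -0.2, -0.2], "delta_rot": [0.2, 0.4, -0.9]},
cup underside [ 0.4536 -0.2897  0.1034] above face mm -0.6 tilt deg [-0.9 -0.1] key yaw -24.7 F [-7.3  0.3 25.1] w 0.677
now grasp [ 0.4556 -0.288   0.1431] d [-0.0024  0.0007  0.0003] w [ 0.2  0.5 -0.9] n 1 t 14.9
{"xyz": [0.0, -0.2, -0.2], "delta_rot": [0.2, 0.5, -0.9]},
s 142 plane slope deg [-0.2  1.6] z 0.1643
t 106 plane slope deg [ 3.6 -2.5] z 0.165
w 6226 plane slope deg [-0.1 -1.1] z 0.1631
```

Pressing harder (31 N) gave no further descent. The measured rim height of 0.163–0.165 m matches fully home (0.166). One final scene check before handing in.

Run:
```python
from geo import *
c=h.load("s12.npz"); cv2.imwrite("pics/f.png",cv2.resize(c["frame"][110:330,150:500],(795,500)))
c0=capture("side"); cupplan([.4505,-.289],.0,-25)
f=c0["frame"].astype(int);m=(f[...,2]>140)&(f[...,0]<110)&(f[...,1]>90); P=h.pts(c0); m&=(abs(P[...,0]-.482)<.12)&(abs(P[...,1])<.1)
n,l,s,ce=cv2.connectedComponentsWithStats(m.astype(np.uint8)); 
for i in range(1,n): print(s[i,4],ce[i].round(0),P[l==i].mean(0).round(3))
```

```text
cup underside [ 0.4535 -0.2897  0.1034] above face mm -0.6 tilt deg [-0.9 -0.1] key yaw -24.7 F [-7.8  0.3 23.7] w 0.679
now grasp [ 0.4556 -0.288   0.1431] d [-0.0024  0.0007  0.0003] w [ 0.2  0.5 -0.9] n 1 t 14.95
{"xyz": [0.0, -0.2, -0.2], "delta_rot": [0.2, 0.5, -0.9]},
1 [319. 229.] [ 0.525 -0.011  0.003]
1 [317. 230.] [ 0.509 -0.017  0.017]
8 [319. 232.] [ 0.51  -0.025  0.011]
5 [327. 238.] [ 0.508 -0.062  0.015]
4 [323. 242.] [ 0.49  -0.061  0.012]
```

View pics/f.png

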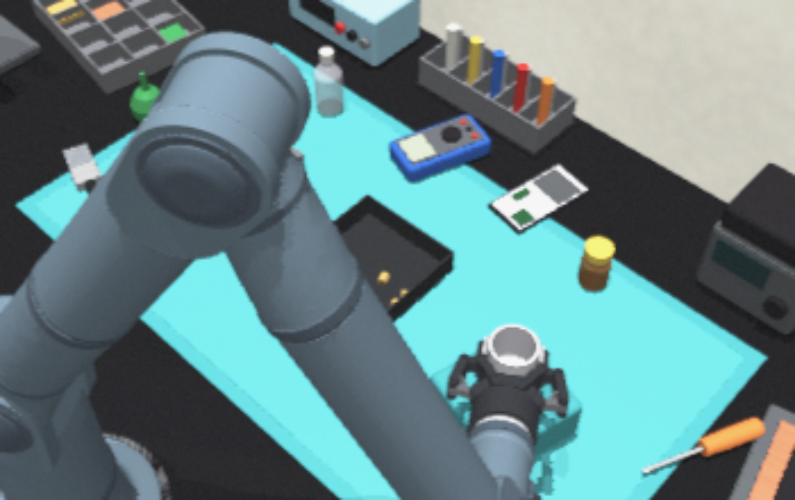

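The cup is seated with the jaws on it, the visible spacers are in the tray (the arm hides the rest from this view), and the bystanders in view are undisturbed. The push is steady at about 24 N. Handing in.

```bash
python3 -c "
from cell import *
print(job_done())"
```

```text
the job is handed in; nothing more can be done
None
```

I handed the job in at about 15 s. The cup is empty, upright and pressed home in the hub, and the gripper is still holding it there.

**What I did:** I gripped the aluminium cup from the side and lifted it out of the stand. I tipped it over the tray and brought it upright. I then turned it to the keyway, which I measured at about −25°. The key went in on the first try, and I pushed down against the ejector spring.

**Last checks:**
- **Spacers:** after pouring, all five showed in the tray and the cup was empty. In the final view the arm hid some of them, so I could not recount all five.
- **Seating:** the computed underside was within 0.7 mm of the hub face. Raising the push from 16 to 31 N lowered it by only 0.2 mm. The push then held at about 24 N.
- **Other things:** the bystanders I could see in the final picture were undisturbed. I did not look at the pink and blue cups and the brush at the end, as the arm blocked all or part of them.

**Checks that disagreed:**
- The tool ended about 1° off the upright grip orientation, with about 8 N of side load.
- Rim heights from the cameras were 163 to 165 mm against the 166 mm expected, about what the camera accuracy allows.
- Rim tilt read from the images scattered too much to confirm the cup is exactly level.

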